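# Hook a jar tray into a slotted stand and load it

### The job

Hook the loose steel tray's four claws into the two lower rows of slots in the stand's uprights, from in front and below the stand's top shelf, and press it down until the orange spring latch snaps out over its lower edge and locks it. Then stand the spice jar with the green label upright in one of the tray's two bays, leaving the other spice jar standing where it is, and let go.

Things in the scene. Friction and masses are not known exactly. Their poses are not given: they have to be found in the camera images.
- stand: Fixed stand, 190 mm wide, 368 tall. Origin at worktop height midway between its two uprights, in the plane of their front faces; z up, x points into the stand (away from the open side), y left. Uprights at y = -50 and +50 mm: 4 mm plate, 30 wide, each with three slots 10 wide, 32 high, lower edges at z = 136, 182, 228 mm; 29 mm of empty depth behind the plate.
- shelf_edge (a point): Middle of the lower front edge of the stand's top shelf, 55 mm in front of the uprights, 360 mm above the worktop (stand's axes). The shelf overhangs the hung tray, so a gripper pointing straight down has no room there: work with it leaning 25 to 35 degrees, its body to the front, fingers towards the stand.
- dock (a point): Point of the stand, at its origin's x and y, 110 mm above the worktop, with the stand's axes: the tray's origin and axes coincide with it when the tray is hung and locked (up to 2 mm of play towards the front, 1.5 mm upwards).
- latch (a joint): Orange spring latch in mid-stand, in m: 0 = out (6 mm proud of the uprights' front), 0.009 = pushed in. Flat underside 6.5 mm, end of its sloping top 17 mm above the dock. The tray's descending lower edge (5 mm high, a window above it) pushes it in, needing about 6 to 15 N down, more than the tray's weight; it snaps out over that edge when the tray is fully down.
- tray: Loose steel tray, 0.24 to 0.36 kg, flat on a fixed wooden block 100 mm high. Origin at the underside, middle of the rear face of its back plate; x to the rear (claw side), z up. Spans x -100 to 0, y -65 to 65 mm; floor 4 mm thick, back plate 90 mm high, front lip 14, side lips 18 high. A blue divider splits it into two bays 57 mm wide, centres at x = -50, y = -33 and +33 mm.
- claws (a point): Point midway between the tray's four claws, at (0, 0, 55) mm of the tray. Claws: y = -50 and +50 mm, 5 mm thick, reaching 11 mm behind the back plate; necks 6 mm long, 12 high, lower edges at tray z = 26 and 72 mm; a tooth hangs 12 mm below each neck. They pass into the slots with the tray 12 to 20 mm above its locked height and drop behind the plates as it is lowered.
- tray_grip (a point): Point to grip on the tray's blue upright divider, at (-55, 0, 36) mm of the tray, near its centre of mass; tray's axes. The divider is 8 mm thick along y, runs from x = -98 to -14 mm, and its top edge is 14 mm above this point (50 mm above the underside).
- green_jar (a point): Centre (half-way up) of the loose spice jar with the green label and a green disc on its dark cap: round, 44 mm diameter, 105 mm tall, 0.08 to 0.15 kg, upright on a fixed wooden block 100 mm high; z is its axis.
- other_jar (a point): Centre (half-way up) of the other loose spice jar, with the white and red label and a cream disc on its dark cap: round, 41 mm diameter, 105 mm tall, upright on a fixed wooden block 100 mm high; z is its axis. To be left alone. A tall fixed can opener with a crank (400 mm high) stands right of and nearer than the jars: keep the arm clear of it.

How it is judged:
By the outcome, as a careful person would: the job done as asked, in the order asked, and still so for the second after the job is handed in, with the robot touching nothing.
It also fails if it takes over 72 s, if anything falls off the work surface, if the arm or the gripper's body presses on something with over 40 N, if the wrist force passes 120 N, or if a joint passes its speed limit or range.

### The arm

A 7-joint arm with a two-finger parallel gripper is mounted at the origin on a cart in front of the work surface, level with it; the furniture and walls round the work are solid. World frame = base frame: x ahead of the robot, y to its left, z up, the work surface at z = 0. Lengths are in m, angles in rad, forces in N, time in s.
With the tool pointing down it reaches from about 0.4 to 0.9 m from the base axis. Payload 5.5 kg.
Tool frame: the origin (TCP) lies midway between the tips of the shut fingers; the grasp point (between the pads) lies 19 mm behind it; x points along the fingers, y is the direction in which the jaws open and shut, and the axes are right-handed (so a half turn about x gives the same grasp; the last joint's range is limited). The gripper opens to 92 mm and grips with 3 to 60 N. Pads are 19 mm wide; open, the fingers measure 130 mm over their backs; the gripper's body (75 mm by 190 mm) begins 47 mm behind the grasp point.
Start: joints at [1.469, 0.501, -0.427, 1.55, 0.221, 1.138, -0.21], TCP at [0.232, -0.607, 0.196] pointing down, gripper open.
Joint ranges: [-2.88, 2.88], [-0.31, 2.03], [-1.54, 1.56], [0.2, 2.42], [-1.41, 4.55], [0.19, 2.02], [-2.57, 2.57]. Speed limits (rad/s): [2.57, 2.57, 3.14, 3.14, 3.14, 3.14, 3.14].

### API

Orientations are given as [roll, pitch, yaw] about the fixed x, y, z axes, in that order (R = Rz(yaw) Ry(pitch) Rx(roll)).
In Python, from workcell import bot, cams gives the robot as it stands.
- The arm moves only by the shell command python3 -m handwheel 'ROWS' [FORCE]. ROWS is JSON, one flat list of numbers, 7 for each row, row after row: the turn, a rotation vector about the tool's x, y, z scaled (see below), then the shift along the tool's x, y, z scaled (see below), then the opening, from -1 (shut) to 1 (fully open). A call has 1 to 12 rows; each row shifts and turns the commanded pose from where the row before left it, along the tool's axes as they then stand; what a row does not reach is not made up. The controller multiplies each number of a shift by 50 mm and each number of a turn by 5 degrees. A row lasts 1/10 s, in which the tool goes at most 50 mm and 8.59 degrees, less where a joint would pass 70% of its speed; a pose out of reach is approached as far as the arm can. A call with a number of a shift or a turn outside -1 to 1 is refused whole. A call with a gripper value outside its range is refused whole. The fingers move at their own pace and stop on an object; FORCE is the grip in N (left out, the last holds). Time passes only in rows, so rows that do not move let the fingers close. It gives the time, the measured TCP pose, the force and the opening at its end, in the units of the state.
- bot.state(): the state, without advancing time (a new reading comes with each control period).
- cams.snapshot(name): name is "scene" or "side" or "wrist"; returns a dict with "color" (480x640x3 uint8, red, green, blue), "camera_matrix" (3x3 intrinsics, pixels), "rvec" (rotation vector, rad) and "tvec" (3), from world to camera coordinates, as OpenCV has them; the wrist camera has in their place "tool_from_camera" (4x4, takes a point from camera to tool coordinates, whose origin is the TCP and whose axes are the tool frame's). Camera axes: x right, y down, z forward; pixel columns grow to the right and rows downward; lengths in m; the calibration is good to about 2 mm. A picture is of the moment at which its call begins: read the wrist's pose just before it. There is no depth.
- bot.hand_in(): hands the job in, once; it reports no verdict.
The state is a dict: "time": time; "joints": joint angles; "joint_velocities": joint speeds; "effort": joint torques, N m; "ee_pos": TCP position; "tcp_rot": TCP orientation; "force": force on the tool from outside, world axes, zero at the start; "wrist_torque": the same for the moment, N m; "gripper_width": finger opening in m.
Only numpy, scipy, OpenCV 4.12 (cv2) and the standard library are available. Lean on these libraries where they do the work, as an engineer would, in place of code of your own. Each camera call takes 0.05 s, during which the arm holds its last target.

## Working session

There is one attempt and no reset: what is moved stays moved. The work goes in short steps, Python scripts to look and compute and a shell command to move; the robot and the scene stay as the last step left them, time stands still between calls to the robot, and variables do not carry over. Pictures are saved under pics/ and viewed, and the job is handed in when it is done.

```bash
ls; mkdir -p pics
python3 - <<'E'
from workcell import bot,cams
import cv2
s=bot.state();print(s)
for n in ["scene","side","wrist"]:
    d=cams.snapshot(n);cv2.imwrite(f"pics/{n}0.png",d["color"][:,:,::-1])
    print(n,{k:(v.tolist() if hasattr(v,'tolist') else v) for k,v in d.items() if k!="color"})
E
```

```text
pics
{'time': 0.0, 'joints': array([ 1.46920207,  0.50182672, -0.42679158,  1.55145536,  0.22079263,
        1.13828393, -0.21029223]), 'joint_velocities': array([-6.20398336e-04, -2.48600120e-03,  3.35830364e-04,  7.92555863e-04,
       -5.63245009e-05,  4.37854530e-05,  1.43192384e-03]), 'effort': array([-1.11305712e-04, -5.66594160e+01, -5.81592008e+00, -2.79112941e+01,
       -6.85634860e-02,  3.08418379e-02,  1.90034089e-04]), 'ee_pos': array([ 0.23158612, -0.6065351 ,  0.19528945]), 'tcp_rot': array([-1.6073369 ,  1.56887743,  1.89911094]), 'force': array([-0.03553192, -0.06922154,  0.14807637]), 'wrist_torque': array([ 0.01431642, -0.05063822, -0.02819108]), 'gripper_width': 0.09157547336742837}
scene {'camera_matrix': [[468.4868155761737, 0.0, 315.91276009867886], [0.0, 468.4868155761737, 238.91380532287872], [0.0, 0.0, 1.0]], 'rvec': [2.1530622679579214, -1.255572409545594, 0.45782156955554193], 'tvec': [-0.2839556871038559, 0.5583129579437416, 0.6774769031917387]}
side {'camera_matrix': [[592.8453427090777, 0.0, 308.0347506653928], [0.0, 592.8453427090777, 246.74823535092727], [0.0, 0.0, 1.0]], 'rvec': [0.37277179762276397, -2.4485257517280976, 1.6759980992665422], 'tvec': [0.6021250526954695, 0.2504627855072388, 1.1125386083374091]}
wrist {'camera_matrix': [[418.0399813497285, 0.0, 319.10671410530534], [0.0, 418.0399813497285, 238.40419372086097], [0.0, 0.0, 1.0]], 'tool_from_camera': [[0.0004006027975915282, -0.249073244877587, 0.9684845678706223, -0.188139556291796], [0.9999999197534316, 9.663714924202136e-05, -0.0003887857892613566, 5.0461539319757165e-05], [3.244550369595484e-06, 0.968484645901735, 0.24907326360342644, -0.06791769300319023], [0.0, 0.0, 0.0, 1.0]]}
```

View pics/scene0.png

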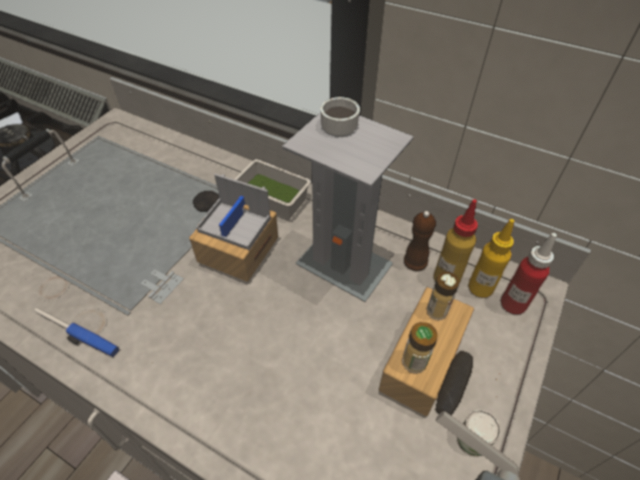

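View pics/side0.png

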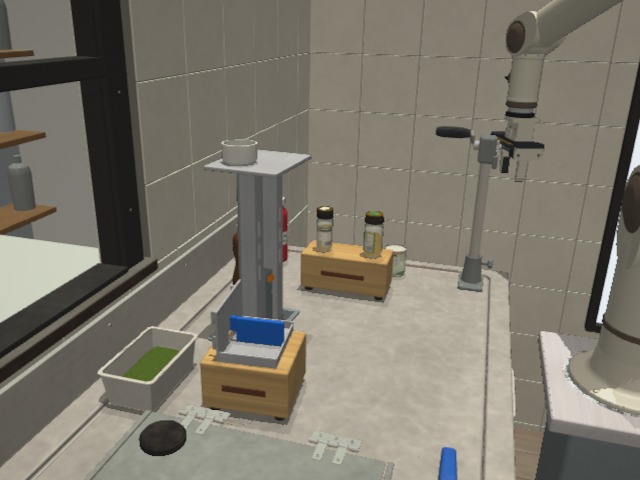

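View pics/wrist0.png

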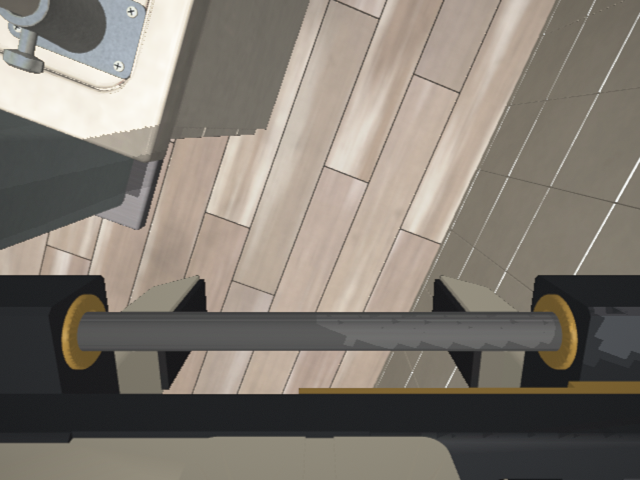

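The scene view shows the tray (blue divider ~(232,216)) on its block, the stand with the latch at ~(337,240), and the green jar's cap at ~(424,333). In the side view the divider is at ~(257,331), the latch at ~(270,278), and the jars at (374,215) and (325,212). Next I'll enlarge these for measuring.

```bash
cat > h.py <<'E'
import numpy as np, cv2
from scipy.spatial.transform import Rotation as R
def P(d):
    Rm=cv2.Rodrigues(np.array(d["rvec"]))[0];return np.array(d["camera_matrix"]),Rm,np.array(d["tvec"]).ravel()
def ray(d,u):
    K,Rm,t=P(d);v=Rm.T@np.linalg.inv(K)@np.array([u[0],u[1],1.]);return -Rm.T@t,v/np.linalg.norm(v)
def plane(d,u,z):
    c,v=ray(d,u);return c+v*(z-c[2])/v[2]
def tri(d1,u1,d2,u2):
    c1,v1=ray(d1,u1);c2,v2=ray(d2,u2)
    A=np.c_[v1,-v2];s=np.linalg.lstsq(A,c2-c1,rcond=None)[0]
    a=c1+s[0]*v1;b=c2+s[1]*v2;return (a+b)/2,np.linalg.norm(a-b)
def proj(d,X):
    K,Rm,t=P(d);return cv2.projectPoints(np.atleast_2d(np.array(X,float)),np.array(d["rvec"]),np.array(d["tvec"]),K,None)[0][:,0]
E
python3 - <<'E'
from workcell import bot,cams
import cv2,pickle
S=cams.snapshot("scene");D=cams.snapshot("side");pickle.dump((S,D),open("c.pkl","wb"))
def c(d,x,y,w,h,k,n): cv2.imwrite(n,cv2.resize(d["color"][y:y+h,x:x+w,::-1],None,fx=k,fy=k,interpolation=cv2.INTER_CUBIC))
c(S,180,160,130,120,6,"pics/s_tray.png");c(S,280,90,140,210,2.8,"pics/s_stand.png");c(S,380,260,100,150,4,"pics/s_jars.png")
c(D,200,270,120,150,4,"pics/d_tray.png");c(D,200,140,120,150,4,"pics/d_stand.png");c(D,290,190,120,110,5,"pics/d_jars.png")
import numpy as np
from h import *
print("cams",ray(S,(320,240)),ray(D,(320,240)))
E
```

```text
cams (array([ 0.12959475, -0.25625688,  0.87684477]), array([ 0.56508828,  0.31348876, -0.76315138])) (array([0.31472255, 1.08103209, 0.6287668 ]), array([ 0.24410108, -0.90322114, -0.35299608]))
```

View pics/s_tray.png

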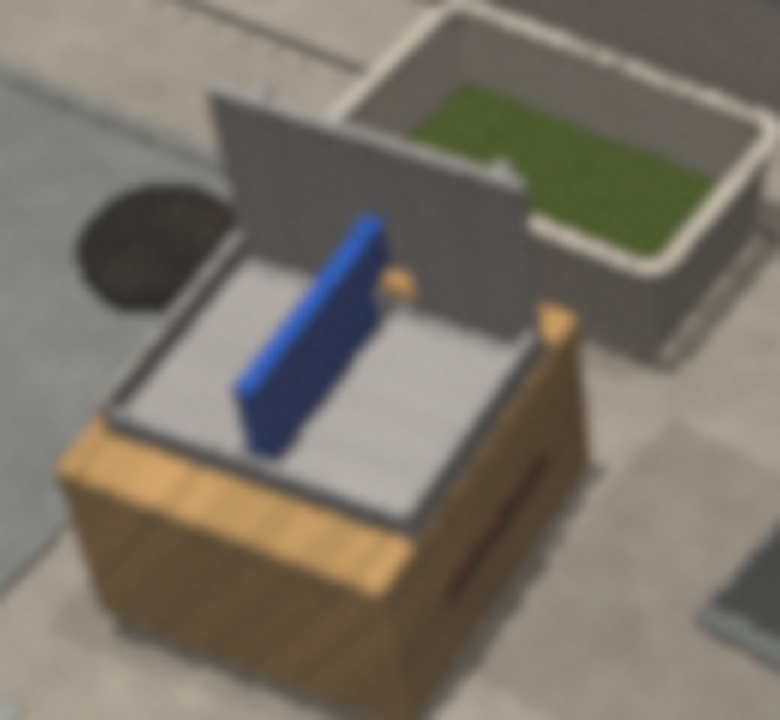

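View pics/s_stand.png

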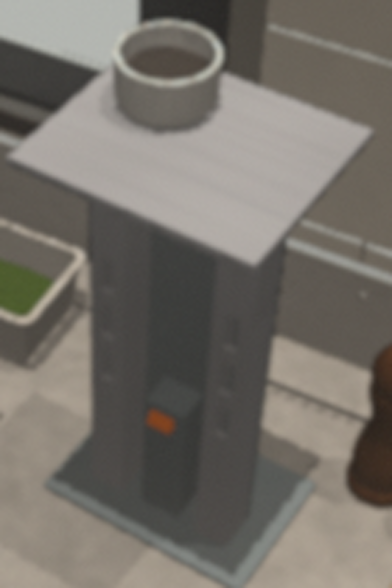

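View pics/d_tray.png

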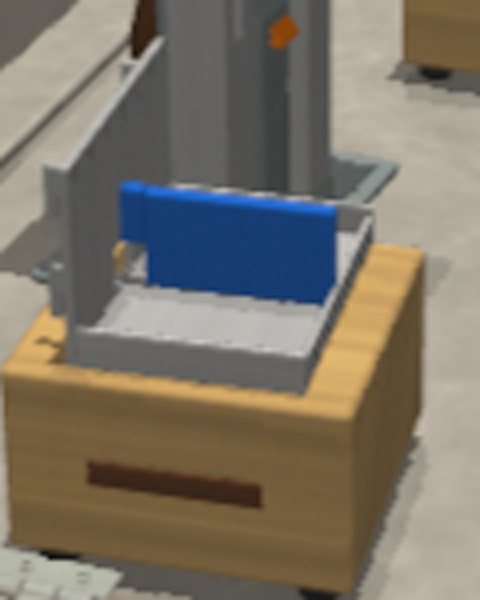

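View pics/d_stand.png

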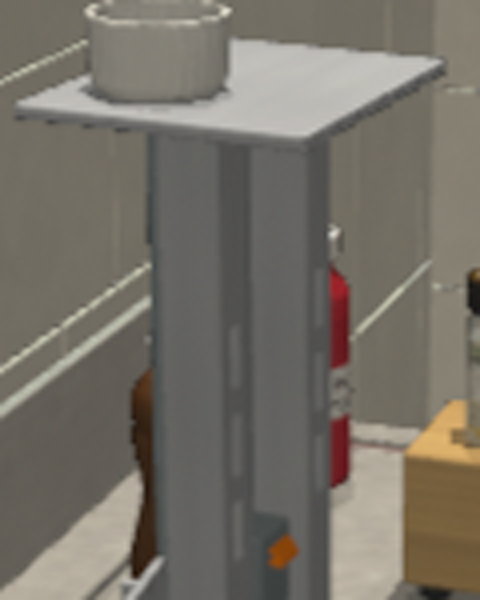

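View pics/s_jars.png

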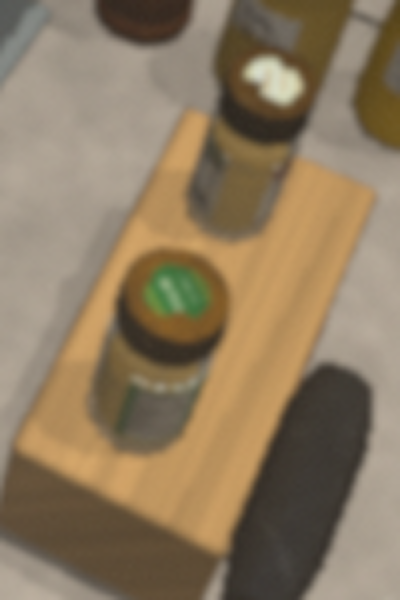

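View pics/d_jars.png

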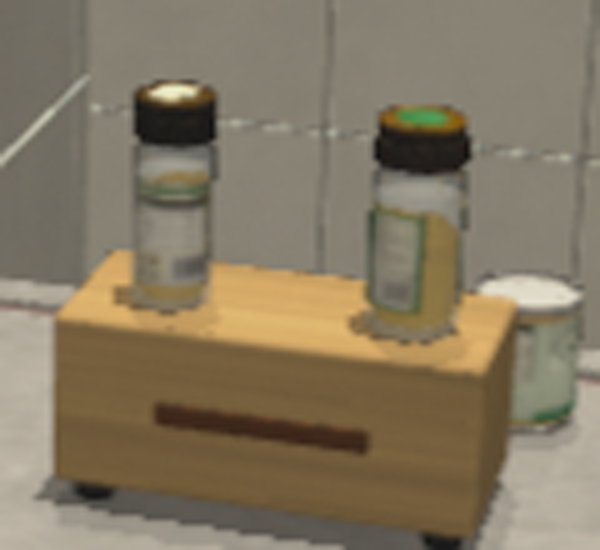

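Run:
```python
import pickle
from h import *
np.set_printoptions(precision=4,suppress=True)
S,D=pickle.load(open("c.pkl","rb"))
f=lambda x0,y0,k,p:(x0+(p[0]+.5)/k-.5,y0+(p[1]+.5)/k-.5)
st=lambda p:f(180,160,6,p); ss=lambda p:f(280,90,2.8,p); sj=lambda p:f(380,260,4,p)
dt=lambda p:f(200,270,4,p); ds=lambda p:f(200,140,4,p); dj=lambda p:f(290,190,5,p)
yaw=lambda a,b:np.degrees(np.arctan2(*(b-a)[1::-1]))
print("tray scene")
a,b=plane(S,st((248,385)),.15),plane(S,st((372,218)),.15);print("div",a,b,(a+b)/2,yaw(a,b))
a,b=plane(S,st((212,95)),.19),plane(S,st((525,188)),.19);print("plate top",a,b,(a+b)/2,yaw(a,b)+90,np.linalg.norm(a-b))
a,b=plane(S,st((106,415)),.114),plane(S,st((411,530)),.114);print("front lip",a,b,(a+b)/2,yaw(a,b)+90,np.linalg.norm(a-b))
print("tray side")
a,b=plane(D,dt((335,208)),.15),plane(D,dt((122,185)),.15);print("div",a,b,(a+b)/2,yaw(a,b))
print("platetop L",plane(D,dt((62,165)),.19), "R",plane(D,dt((162,42)),.19))
print("tri plate L",tri(S,st((212,95)),D,dt((64,165))))
print("stand")
a,b,c=[plane(S,ss(p),.368) for p in((10,155),(258,265),(372,130))];print("scene shelf",a,b,c,(a+b)/2,yaw(a,b)+90,yaw(b,c),np.linalg.norm(a-b),np.linalg.norm(b-c))
a,b,c=[plane(D,ds(p),.368) for p in((310,134),(442,62),(18,102))];print("side shelf",a,b,c,yaw(a,b)+90,(a+b)/2,yaw(a,c),np.linalg.norm(a-b),np.linalg.norm(a-c))
print("tri latch",tri(S,ss((160,421)),D,ds((284,552))))
print("jars")
print("green scene",plane(S,sj((179,292)),.205),"side",plane(D,dj((424,119)),.205),tri(S,sj((179,292)),D,dj((424,119))))
print("other scene",plane(S,sj((274,80)),.205),"side",plane(D,dj((175,93)),.205))
s=S["color"];
```

```text
tray scene
div [0.6047 0.2451 0.15  ] [0.6941 0.2558 0.15  ] [0.6494 0.2504 0.15  ] 6.81445394562732
plate top [0.6866 0.3153 0.19  ] [0.7017 0.1894 0.19  ] [0.6942 0.2524 0.19  ] 6.858048064413978 0.12679241354522788
front lip [0.5911 0.306  0.114 ] [0.6011 0.1783 0.114 ] [0.5961 0.2421 0.114 ] 4.483019555034602 0.1280608081183293
tray side
div [0.5996 0.2489 0.15  ] [0.6921 0.2582 0.15  ] [0.6459 0.2535 0.15  ] 5.738447638056032
platetop L [0.6898 0.319  0.19  ] R [0.6978 0.1983 0.19  ]
tri plate L (array([0.6891, 0.3171, 0.1885]), np.float64(0.0019448299691274054))
stand
scene shelf [0.6621 0.1124 0.368 ] [ 0.6473 -0.0623  0.368 ] [ 0.794  -0.0719  0.368 ] [0.6547 0.0251 0.368 ] -4.81459601639051 -3.769239434948323 0.1752476631224199 0.1469781942697751
side shelf [0.6567 0.1166 0.368 ] [ 0.6431 -0.0425  0.368 ] [0.8026 0.1072 0.368 ] -4.886557301222709 [0.6499 0.0371 0.368 ] -3.6859318143693818 0.1596941906130379 0.14621243086953972
tri latch (array([0.706 , 0.0234, 0.1197]), np.float64(0.002692672601726915))
jars
green scene [ 0.5392 -0.2218  0.205 ] side [ 0.5357 -0.2117  0.205 ] (array([ 0.5388, -0.2217,  0.2026]), np.float64(0.0032275564707261056))
other scene [ 0.6579 -0.2202  0.205 ] side [ 0.6547 -0.2114  0.205 ]
```

Run:
```python
import pickle
from h import *
from workcell import bot
np.set_printoptions(precision=4,suppress=True)
S,D=pickle.load(open("c.pkl","rb"))
print("base side",plane(D,(471,283),0.01), "base scene?",plane(S,(490,475),.0))
print("handle side/scene ends", plane(S,(461,357),.4),plane(S,(448,408),.4))
print("handle side", plane(D,(437,131),.39),plane(D,(469,132),.39),"head",plane(D,(488,150),.38), plane(D,(541,147),.38))
print("tri handle",tri(S,(461,357),D,(439,131)),tri(S,(446,408),D,(469,131)))
s=bot.state();print(R.from_euler('xyz',s["tcp_rot"]).as_matrix())
```

```text
base side [ 0.3023 -0.3323  0.01  ] base scene? [ 0.4607 -0.409   0.    ]
handle side/scene ends [ 0.4118 -0.2777  0.4   ] [ 0.3507 -0.2841  0.4   ]
handle side [ 0.4175 -0.286   0.39  ] [ 0.3481 -0.3003  0.39  ] head [ 0.3037 -0.1638  0.38  ] [ 0.1982 -0.2356  0.38  ]
tri handle (array([ 0.4141, -0.278 ,  0.3926]), np.float64(0.003562149024321335)) (array([ 0.3495, -0.2824,  0.3961]), np.float64(0.0036112463610959867))
[[-0.0002  0.3568 -0.9342]
 [ 0.0009 -0.9342 -0.3568]
 [-1.     -0.0009 -0.0001]]
```

Run:
```python
import pickle,cv2
S,D=pickle.load(open("c.pkl","rb"))
def c(d,x,y,w,h,k,n): cv2.imwrite(n,cv2.resize(d["color"][y:y+h,x:x+w,::-1],None,fx=k,fy=k,interpolation=cv2.INTER_CUBIC))
c(D,420,100,140,210,2.8,"pics/d_op.png")
```

```text
(no output)
```

View pics/d_op.png

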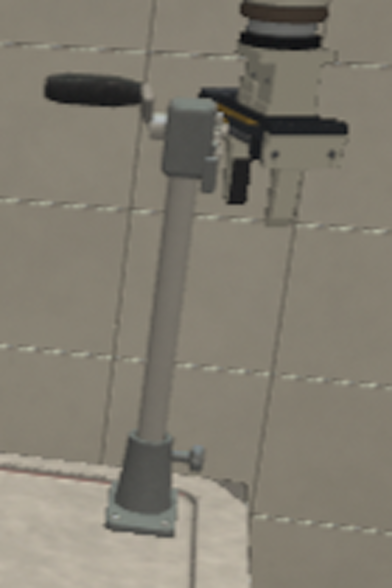

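```bash
cat >> h.py <<'E'
def pose(lean,yaw):  # tool rotation: fingers tilted towards heading yaw (deg)
    l=np.radians(lean);x=np.array([np.sin(l),0,-np.cos(l)]);y=np.array([0,1.,0]);z=np.cross(x,y)
    return R.from_euler('z',yaw,degrees=True).as_matrix()@np.c_[x,y,z]
def cur(s): return R.from_euler('xyz',s["tcp_rot"]).as_matrix(),np.array(s["ee_pos"])
def screw(R0,p0,R1,p1,n):
    from scipy.linalg import logm,expm
    T0=np.eye(4);T0[:3,:3]=R0;T0[:3,3]=p0;T1=np.eye(4);T1[:3,:3]=R1;T1[:3,3]=p1
    # per-row: constant turn rv/n; choose constant shift so that composition lands
    rv=R.from_matrix(R0.T@R1).as_rotvec()/n
    A=np.zeros((3,3));M=R0.copy();dR=R.from_rotvec(rv).as_matrix()
    for i in range(n): A+=M;M=M@dR     # shift along axes at row start
    sh=np.linalg.solve(A,p1-p0)
    row=np.r_[np.degrees(rv)/5,sh/.05]
    M=R0.copy();p=p0.copy();mid=[]
    for i in range(n): p=p+M@sh;M=M@dR;mid.append(p.copy())
    return row,np.array(mid)
E
python3 - <<'E'
from h import *; from workcell import bot
np.set_printoptions(precision=3,suppress=True)
R0,p0=cur(bot.state())
# lift 0.3 and yaw +30
Ra=R.from_euler('z',40,degrees=True).as_matrix()@R0; pa=p0+[0,0,.3]
r,m=screw(R0,p0,Ra,pa,8);print(r,m[-1])
Rb=R.from_euler('z',75,degrees=True).as_matrix()@Ra; a=np.radians(-20);pb=np.array([.5*np.cos(a),.5*np.sin(a),.5])
r,m=screw(Ra,pa,Rb,pb,15);print(r);print(m)
Rc=pose(30,-4.5);pc=np.array([.5,.03,.36])
r,m=screw(Rb,pb,Rc,pc,12);print(r);print(m)
E
```

```text
[-1.    -0.001 -0.    -0.75  -0.001 -0.   ] [ 0.232 -0.607  0.496]
[-1.    -0.001 -0.    -0.006  0.404 -0.586]
[[ 0.264 -0.591  0.496]
 [ 0.294 -0.573  0.496]
 [ 0.323 -0.551  0.497]
 [ 0.349 -0.528  0.497]
 [ 0.374 -0.502  0.497]
 [ 0.396 -0.474  0.497]
 [ 0.416 -0.445  0.498]
 [ 0.433 -0.414  0.498]
 [ 0.447 -0.381  0.498]
 [ 0.459 -0.347  0.499]
 [ 0.467 -0.313  0.499]
 [ 0.472 -0.277  0.499]
 [ 0.475 -0.242  0.499]
 [ 0.474 -0.206  0.5  ]
 [ 0.47  -0.171  0.5  ]]
[-0.644 -0.48   0.173  0.214  0.315 -0.16 ]
[[ 0.475 -0.154  0.489]
 [ 0.48  -0.137  0.478]
 [ 0.484 -0.12   0.468]
 [ 0.488 -0.103  0.456]
 [ 0.491 -0.086  0.445]
 [ 0.493 -0.069  0.434]
 [ 0.496 -0.052  0.422]
 [ 0.497 -0.036  0.41 ]
 [ 0.499 -0.019  0.398]
 [ 0.5   -0.002  0.386]
 [ 0.5    0.014  0.373]
 [ 0.5    0.03   0.36 ]]
```

```bash
python3 -m handwheel '[-1,0,0,-0.75,0,0,0.3, -1,0,0,-0.75,0,0,0.3, -1,0,0,-0.75,0,0,0.3, -1,0,0,-0.75,0,0,0.3, -1,0,0,-0.75,0,0,0.3, -1,0,0,-0.75,0,0,0.3, -1,0,0,-0.75,0,0,0.3, -1,0,0,-0.75,0,0,0.3, 0,0,0,0,0,0,0.3]'
```

```text
time: 1.15
ee_pos: [0.233, -0.6082, 0.5024]
tcp_rot: [0.984, 1.562, -1.093]
force: [1.2, -0.2, -0.2]
gripper_width: 0.0599
```

```bash
python3 -m handwheel '[-1,0,0,0,0.4,-0.59,0.3, -1,0,0,0,0.4,-0.59,0.3, -1,0,0,0,0.4,-0.59,0.3, -1,0,0,0,0.4,-0.59,0.3, -1,0,0,0,0.4,-0.59,0.3, -1,0,0,0,0.4,-0.59,0.3, -1,0,0,0,0.4,-0.59,0.3, -1,0,0,0,0.4,-0.59,0.3, -1,0,0,0,0.4,-0.59,0.3, -1,0,0,0,0.4,-0.59,0.3, -1,0,0,0,0.4,-0.59,0.3, -1,0,0,0,0.4,-0.59,0.3]'
python3 - <<'E'
from h import *; from workcell import bot
np.set_printoptions(precision=3,suppress=True)
s=bot.state();R0,p0=cur(s);print(p0,s["joints"]);print(R0)
E
```

```text
time: 2.35
ee_pos: [0.471, -0.2727, 0.4962]
tcp_rot: [-0.966, 1.57, -1.991]
force: [0.1, -0.3, -0.2]
gripper_width: 0.0599
[ 0.471 -0.273  0.496] [ 1.199  0.239 -0.921  1.306  0.191  1.687  0.86 ]
[[-0.     0.855  0.519]
 [-0.     0.519 -0.855]
 [-1.    -0.     0.   ]]
```

Run:
```python
from h import *; from workcell import bot
np.set_printoptions(precision=3,suppress=True)
R0,p0=cur(bot.state())
Rc=pose(30,-4.5);pc=np.array([.5,.03,.36])
r,m=screw(R0,p0,Rc,pc,16);print(r);print(m[[3,7,11,15]])
```

```text
[-0.661 -0.346  0.178  0.136  0.334 -0.226]
[[ 0.499 -0.198  0.468]
 [ 0.513 -0.12   0.437]
 [ 0.513 -0.043  0.402]
 [ 0.5    0.03   0.36 ]]
```

```bash
python3 -m handwheel '[-0.66,-0.35,0.18,0.14,0.33,-0.23,0.3, -0.66,-0.35,0.18,0.14,0.33,-0.23,0.3, -0.66,-0.35,0.18,0.14,0.33,-0.23,0.3, -0.66,-0.35,0.18,0.14,0.33,-0.23,0.3, -0.66,-0.35,0.18,0.14,0.33,-0.23,0.3, -0.66,-0.35,0.18,0.14,0.33,-0.23,0.3, -0.66,-0.35,0.18,0.14,0.33,-0.23,0.3, -0.66,-0.35,0.18,0.14,0.33,-0.23,0.3]'
python3 - <<'E'
from h import *; from workcell import bot
np.set_printoptions(precision=3,suppress=True)
s=bot.state();R0,p0=cur(s);print(p0,s["joints"]);print(R0)
E
```

```text
time: 3.15
ee_pos: [0.5118, -0.1206, 0.435]
tcp_rot: [0.236, 1.297, -0.327]
force: [0.7, 0.5, -0.1]
gripper_width: 0.0593
[ 0.512 -0.121  0.435] [ 1.268 -0.137 -0.986  1.72  -0.106  1.224  1.302]
[[ 0.256  0.525  0.812]
 [-0.087  0.849 -0.522]
 [-0.963  0.063  0.263]]
```

```bash
python3 -m handwheel '[-0.66,-0.35,0.18,0.14,0.33,-0.23,0.3, -0.66,-0.35,0.18,0.14,0.33,-0.23,0.3, -0.66,-0.35,0.18,0.14,0.33,-0.23,0.3, -0.66,-0.35,0.18,0.14,0.33,-0.23,0.3, -0.66,-0.35,0.18,0.14,0.33,-0.23,0.3, -0.66,-0.35,0.18,0.14,0.33,-0.23,0.3, -0.66,-0.35,0.18,0.14,0.33,-0.23,0.3, -0.66,-0.35,0.18,0.14,0.33,-0.23,0.3, 0,0,0,0,0,0,0.3]'
python3 - <<'E'
from h import *; from workcell import bot,cams
import cv2
np.set_printoptions(precision=3,suppress=True)
s=bot.state();R0,p0=cur(s);print(p0,s["joints"],R.from_matrix(pose(30,-4.5).T@R0).as_rotvec(degrees=True));
d=cams.snapshot("wrist");cv2.imwrite("pics/w1.png",d["color"][:,:,::-1])
import pickle;pickle.dump((s,d),open("w1.pkl","wb"))
E
```

```text
time: 4.05
ee_pos: [0.4978, 0.0255, 0.3584]
tcp_rot: [0.01, 1.056, -0.088]
force: [-1.1, 0.5, -0.2]
gripper_width: 0.0596
[0.498 0.025 0.358] [ 0.337 -0.307 -0.431  2.13  -0.043  0.784  1.387] [ 1.039  0.479 -0.259]
```

View pics/w1.png

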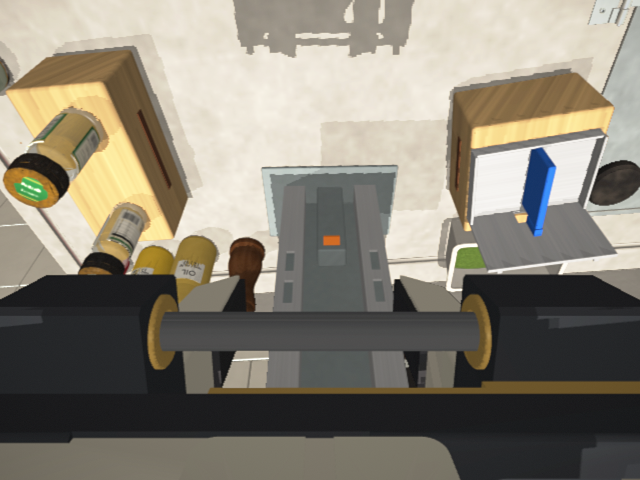

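Run:
```python
import pickle,cv2
s,d=pickle.load(open("w1.pkl","rb"))
def c(x,y,w,h,k,n): cv2.imwrite(n,cv2.resize(d["color"][y:y+h,x:x+w,::-1],None,fx=k,fy=k,interpolation=cv2.INTER_CUBIC))
c(255,155,150,155,5,"pics/w1_stand.png");c(440,60,190,180,4,"pics/w1_tray.png")
```

```text
(no output)
```

View pics/w1_stand.png

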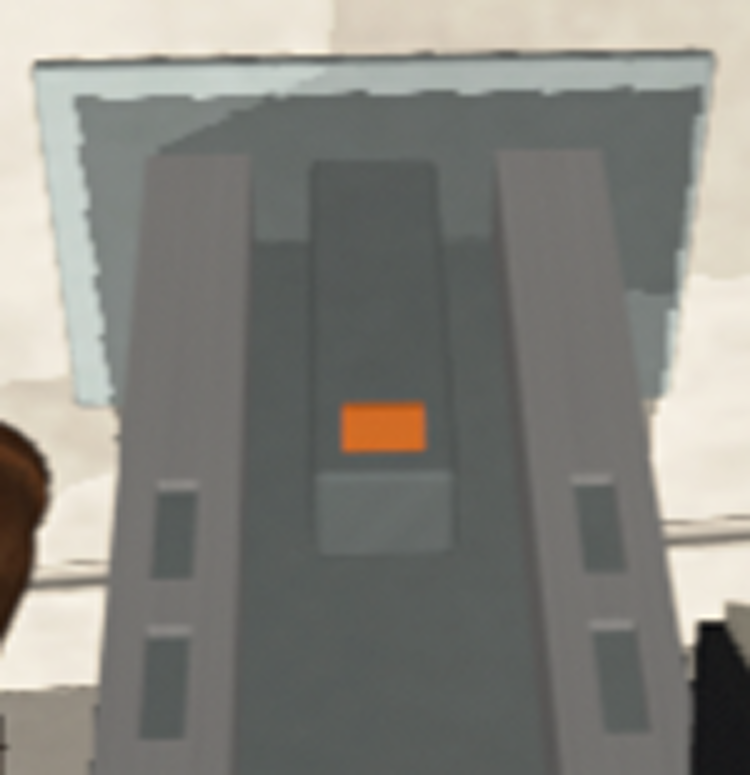

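View pics/w1_tray.png

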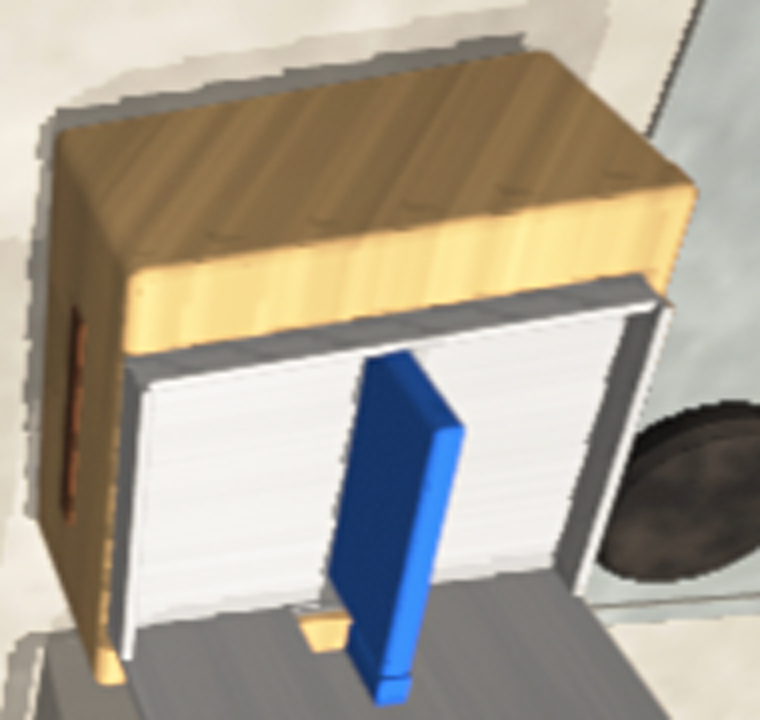

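```bash
cat >> h.py <<'E'
def wcam(s,d):
    R0,p0=cur(s);T=np.eye(4);T[:3,:3]=R0;T[:3,3]=p0;W=T@np.array(d["tool_from_camera"])
    Rm=W[:3,:3].T;e=dict(d);e["rvec"]=cv2.Rodrigues(Rm)[0].ravel();e["tvec"]=-Rm@W[:3,3];return e
E
python3 - <<'E'
import pickle
from h import *
np.set_printoptions(precision=4,suppress=True)
s,d=pickle.load(open("w1.pkl","rb"));w=wcam(s,d)
S,D=pickle.load(open("c.pkl","rb"))
f=lambda x0,y0,k,p:(x0+(p[0]+.5)/k-.5,y0+(p[1]+.5)/k-.5)
q=lambda p:f(255,155,5,p); t=lambda p:f(440,60,4,p)
yaw=lambda a,b:np.degrees(np.arctan2(*(b-a)[1::-1]))
for z,l,r in((.136,(179,480),(592,474)),(.182,(170,626),(611,620))):
    a,b=plane(w,q(l),z),plane(w,q(r),z);print("slots",a,b,"mid",(a+b)/2,"yaw",yaw(a,b)-90,np.linalg.norm(a-b))
print("latch lower edge tip z~.1165",plane(w,q((384,403)),.1165))
print("tray")
a,b=plane(w,t((447,430)),.15),plane(w,t((395,677)),.15);print("div",a,b,(a+b)/2,yaw(a,b),np.linalg.norm(a-b))
a,b=plane(w,t((133,362)),.114),plane(w,t((658,298)),.114);print("lip", a,b,(a+b)/2,yaw(a,b)-90,np.linalg.norm(a-b))
print("scene reproj of origin check slots", proj(S,[a]))
# jars caps centre from wrist
print("green",plane(w,(31,188),.205))
E
```

```text
slots [ 0.7051 -0.0276  0.136 ] [0.7132 0.0717 0.136 ] mid [0.7092 0.0221 0.136 ] yaw -4.6780593023262895 0.09971195679864255
slots [ 0.7052 -0.0277  0.182 ] [0.7133 0.0715 0.182 ] mid [0.7092 0.0219 0.182 ] yaw -4.721049909486666 0.09950550586745441
latch lower edge tip z~.1165 [0.7031 0.0227 0.1165]
tray
div [0.6019 0.244  0.15  ] [0.6849 0.2532 0.15  ] [0.6434 0.2486 0.15  ] 6.344069667794276 0.08354971230224406
lip [0.5988 0.1781 0.114 ] [0.593  0.3074 0.114 ] [0.5959 0.2428 0.114 ] 2.554470828351654 0.12938647928843083
scene reproj of origin check slots [[247.5164 248.6842]]
green [ 0.5384 -0.2209  0.205 ]
```

Run:
```python
from h import *; from workcell import bot
np.set_printoptions(precision=3,suppress=True)
R0,p0=cur(bot.state())
Rc=pose(30,6);pc=np.array([.645,.249,.136])+Rc[:,0]*(-.11);print(pc)
r,m=screw(R0,p0,Rc,pc,10);print(r);print(m)
```

```text
[0.59  0.243 0.231]
[-0.208 -0.007  0.112  0.313  0.442  0.027]
[[0.51  0.044 0.347]
 [0.521 0.066 0.334]
 [0.531 0.087 0.321]
 [0.541 0.109 0.309]
 [0.55  0.131 0.296]
 [0.559 0.153 0.283]
 [0.568 0.175 0.27 ]
 [0.576 0.198 0.257]
 [0.583 0.22  0.244]
 [0.59  0.243 0.231]]
```

```bash
python3 -m handwheel '[-0.21,0,0.11,0.31,0.44,0.03,0.3, -0.21,0,0.11,0.31,0.44,0.03,0.3, -0.21,0,0.11,0.31,0.44,0.03,0.3, -0.21,0,0.11,0.31,0.44,0.03,0.3, -0.21,0,0.11,0.31,0.44,0.03,0.3, -0.21,0,0.11,0.31,0.44,0.03,0.3, -0.21,0,0.11,0.31,0.44,0.03,0.3, -0.21,0,0.11,0.31,0.44,0.03,0.3, -0.21,0,0.11,0.31,0.44,0.03,0.3, -0.21,0,0.11,0.31,0.44,0.03,0.3, 0,0,0,0,0,0,0.3, 0,0,0,0,0,0,0.3]'
python3 - <<'E'
from h import *; from workcell import bot,cams
import cv2,pickle
np.set_printoptions(precision=3,suppress=True)
s=bot.state();R0,p0=cur(s);print(p0,s["joints"],R.from_matrix(pose(30,6).T@R0).as_rotvec(degrees=True));
d=cams.snapshot("wrist");cv2.imwrite("pics/w2.png",d["color"][:,:,::-1])
pickle.dump((s,d),open("w2.pkl","wb"))
cv2.imwrite("pics/w2z.png",cv2.resize(d["color"][100:340,180:460,::-1],None,fx=2.5,fy=2.5,interpolation=cv2.INTER_CUBIC))
E
```

```text
time: 5.3
ee_pos: [0.5951, 0.2347, 0.2345]
tcp_rot: [-0.001, 1.053, 0.091]
force: [0.7, -0.2, 0.4]
gripper_width: 0.0596
[0.595 0.235 0.234] [ 0.181  0.212 -0.817  2.023  0.719  0.619  0.552] [ 0.631  0.323 -0.398]
```

View pics/w2z.png

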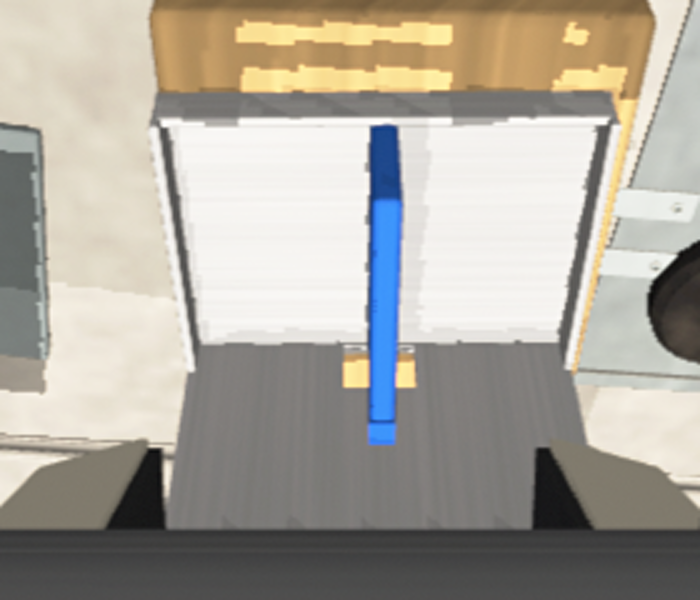

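Run:
```python
import pickle
from h import *
np.set_printoptions(precision=4,suppress=True)
s,d=pickle.load(open("w2.pkl","rb"));w=wcam(s,d)
t=lambda p:(180+(p[0]+.5)/2.5-.5,100+(p[1]+.5)/2.5-.5)
yaw=lambda a,b:np.degrees(np.arctan2(*(b-a)[1::-1]))
a,b=plane(w,t((386,198)),.15),plane(w,t((383,422)),.15);print("div",a,b,(a+b)/2,yaw(a,b),np.linalg.norm(a-b))
a,b=plane(w,t((152,119)),.114),plane(w,t((618,114)),.114);print("lip", a,b,(a+b)/2,yaw(a,b)-90,np.linalg.norm(a-b))
import cv2
hsv=cv2.cvtColor(d["color"],cv2.COLOR_RGB2HSV);m=cv2.inRange(hsv,(100,100,200),(125,255,255))
ys,xs=np.nonzero(m);print(xs.min(),xs.max(),ys.min(),ys.max())
a=[];
for y in range(182,268,4):
    q=xs[ys==y]; a.append(plane(w,(q.mean(),y),.15)[:2])
a=np.array(a);v=np.polyfit(a[:,0],a[:,1],1);print("yaw",np.degrees(np.arctan(v[0])),"y at x=.644",np.polyval(v,.644))
```

```text
div [0.6004 0.245  0.15  ] [0.6845 0.2539 0.15  ] [0.6424 0.2494 0.15  ] 6.060243021357816 0.08454639403037463
lip [0.6057 0.1815 0.114 ] [0.5924 0.3092 0.114 ] [0.5991 0.2453 0.114 ] 5.960055710101017 0.12840210901689006
327 340 180 277
yaw 5.54333598362979 y at x=.644 0.24964527033083994
```

Run:
```python
from h import *; from workcell import bot
np.set_printoptions(precision=3,suppress=True)
R0,p0=cur(bot.state())
Rc=pose(30,5.9);g=np.array([.6434,.2496,.136]);pc=g+Rc[:,0]*(-.05)
r,m=screw(R0,p0,Rc,pc,4);print(r,pc)
r,m=screw(Rc,pc,Rc,g+Rc[:,0]*.019,4);print(r,m[-1])
```

```text
[-0.027 -0.014  0.019  0.302  0.052 -0.032] [0.619 0.247 0.179]
[ 0.     0.     0.     0.345 -0.    -0.   ] [0.653 0.251 0.12 ]
```

```bash
python3 -m handwheel '[-0.03,-0.01,0.02,0.3,0.05,-0.03,0.3, -0.03,-0.01,0.02,0.3,0.05,-0.03,0.3, -0.03,-0.01,0.02,0.3,0.05,-0.03,0.3, -0.03,-0.02,0.02,0.3,0.05,-0.03,0.3, 0,0,0,0,0,0,0.3, 0,0,0,0,0,0,0.3]'
python3 - <<'E'
from h import *; from workcell import bot
np.set_printoptions(precision=3,suppress=True)
R0,p0=cur(bot.state())
Rc=pose(30,5.9);g=np.array([.6434,.2496,.136])
r,m=screw(R0,p0,Rc,g+Rc[:,0]*.019,5);print(r,m[-1],p0)
E
```

```text
time: 5.95
ee_pos: [0.6179, 0.2481, 0.18]
tcp_rot: [-0.002, 1.047, 0.105]
force: [0.4, -0.3, 0.5]
gripper_width: 0.0599
[ 0.008  0.    -0.002  0.279 -0.005  0.   ] [0.653 0.251 0.12 ] [0.618 0.248 0.18 ]
```

```bash
python3 -m handwheel '[0.01,0,0,0.28,0,0,0.3, 0.01,0,0,0.28,0,0,0.3, 0.01,0,0,0.28,0,0,0.3, 0.01,0,0,0.28,0,0,0.3, 0,0,0,0.28,0,0,0.3, 0,0,0,0,0,0,0.3, 0,0,0,0,0,0,0.3]'
python3 - <<'E'
from h import *; from workcell import bot,cams
import cv2
s=bot.state();print(s["ee_pos"],s["force"])
for n in("wrist","side"):
    d=cams.snapshot(n);cv2.imwrite(f"pics/{n}3.png",d["color"][:,:,::-1])
E
```

```text
time: 6.65
ee_pos: [0.6525, 0.2531, 0.1196]
tcp_rot: [0.003, 1.047, 0.108]
force: [-0.6, 0.1, -0.2]
gripper_width: 0.0595
[0.65246781 0.25310774 0.11957434] [-0.63334368  0.0761495  -0.16762234]
```

View pics/side3.png

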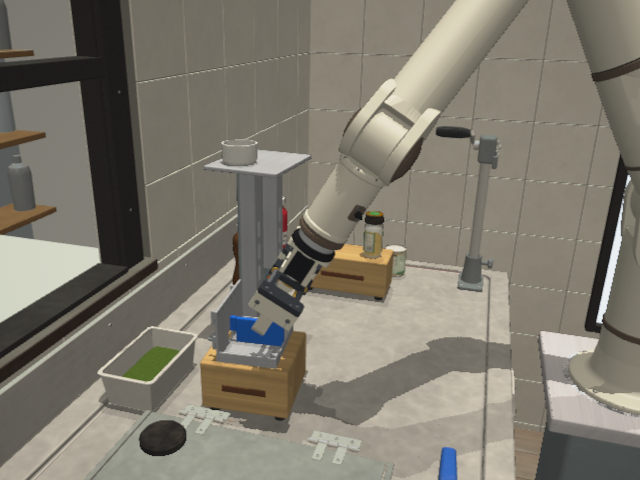

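The gripper straddles the divider at ~(265,325), with the body leaning to the front. Closing now.

```bash
python3 -m handwheel '[0,0,0,0,-0.04,0,-1, 0,0,0,0,0,0,-1, 0,0,0,0,0,0,-1, 0,0,0,0,0,0,-1, 0,0,0,0,0,0,-1, 0,0,0,0,0,0,-1, 0,0,0,0,0,0,-1, 0,0,0,0,0,0,-1]' 60
python3 -m handwheel '[0,0,0,-0.26,0,0.15,-1, 0,0,0,-0.26,0,0.15,-1, 0,0,0,-0.26,0,0.15,-1, 0,0,0,-0.26,0,0.15,-1, 0,0,0,0,0,0,-1]'
python3 - <<'E'
from h import *; from workcell import bot,cams
import cv2,pickle
s=bot.state();print(s["ee_pos"],s["tcp_rot"],s["force"],s["wrist_torque"],s["joints"])
S=cams.snapshot("side");cv2.imwrite("pics/side4.png",cv2.resize(S["color"][220:430,180:340,::-1],None,fx=3,fy=3))
s=bot.state();d=cams.snapshot("wrist");cv2.imwrite("pics/w4.png",d["color"][:,:,::-1]);pickle.dump((s,d),open("w4.pkl","wb"))
E
```

```text
time: 7.55
ee_pos: [0.6523, 0.2511, 0.1182]
tcp_rot: [0.001, 1.048, 0.107]
force: [-0.5, -0.3, 0.2]
gripper_width: 0.0066
time: 8.05
ee_pos: [0.6529, 0.2519, 0.1798]
tcp_rot: [0.004, 1.046, 0.109]
force: [0.9, 0.5, -3.4]
gripper_width: 0.0067
[0.65292179 0.25188333 0.17982276] [0.00411507 1.04594015 0.10943514] [ 0.85657646  0.52590101 -3.41342688] [-0.00521675  0.87662849  0.01359424] [ 0.06751009  0.39457616 -0.70922641  1.95352723  0.94810425  0.58162673
  0.39794814]
```

View pics/side4.png

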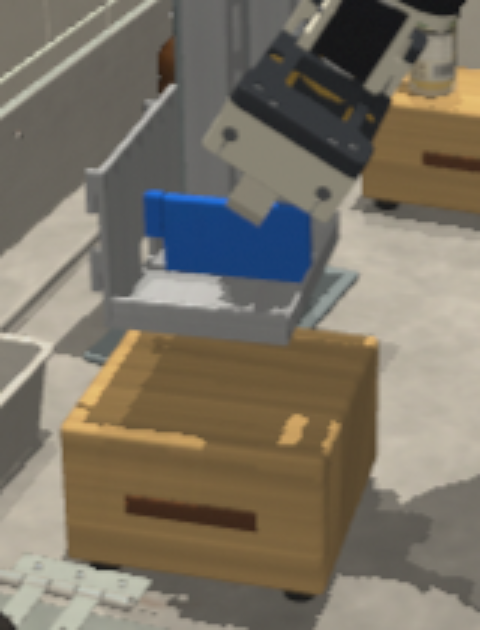

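View pics/w4.png

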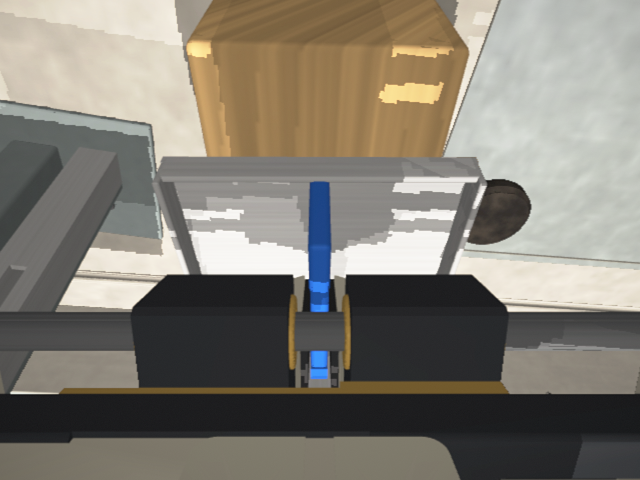

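```bash
cat >> h.py <<'E'
DOCK=np.array([.7092,.0220,.110]);DY=-4.70
RZ=lambda a:R.from_euler('z',a,degrees=True).as_matrix()
TT=np.array([-.0464,0,.0182])
def hang(dx,dz,lean=30,tt=TT): return pose(lean,DY),DOCK+RZ(DY)@(tt+[dx,0,dz])
E
python3 - <<'E'
from h import *; from workcell import bot
np.set_printoptions(precision=3,suppress=True)
R0,p0=cur(bot.state())
p1=p0+RZ(6)@[-.08,0,0]
print(screw(R0,p0,R0,p1,4)[0],p1)
Rc,pc=hang(-.07,.03);print(pc)
r,m=screw(R0,p1,Rc,pc,11);print(r,m)
E
```

```text
[ 0.     0.     0.    -0.199  0.    -0.347] [0.572 0.242 0.177]
[0.593 0.032 0.158]
[ 0.169 -0.002 -0.098  0.045 -0.385  0.009] [[0.576 0.223 0.176]
 [0.579 0.204 0.174]
 [0.582 0.185 0.172]
 [0.584 0.166 0.17 ]
 [0.587 0.147 0.169]
 [0.589 0.128 0.167]
 [0.59  0.109 0.165]
 [0.591 0.089 0.163]
 [0.592 0.07  0.162]
 [0.593 0.051 0.16 ]
 [0.593 0.032 0.158]]
```

```bash
python3 -m handwheel '[0,0,0,-0.2,0,-0.35,-1, 0,0,0,-0.2,0,-0.35,-1, 0,0,0,-0.2,0,-0.35,-1, 0,0,0,-0.2,0,-0.35,-1]' && python3 -m handwheel '[0.17,0,-0.1,0.045,-0.38,0.01,-1, 0.17,0,-0.1,0.045,-0.38,0.01,-1, 0.17,0,-0.1,0.045,-0.38,0.01,-1, 0.17,0,-0.1,0.045,-0.38,0.01,-1, 0.17,0,-0.1,0.045,-0.38,0.01,-1, 0.17,0,-0.1,0.045,-0.38,0.01,-1, 0.17,0,-0.1,0.045,-0.38,0.01,-1, 0.17,0,-0.1,0.045,-0.38,0.01,-1, 0.17,0,-0.1,0.045,-0.38,0.01,-1, 0.17,0,-0.1,0.045,-0.38,0.01,-1, 0.17,0,-0.1,0.045,-0.38,0.01,-1, 0,0,0,0,0,0,-1]'
python3 -m handwheel '[0,0,0,0,0,0,-1,0,0,0,0,0,0,-1]'
python3 - <<'E'
from h import *; from workcell import bot,cams
import cv2,pickle
np.set_printoptions(precision=4,suppress=True)
s=bot.state();print(s["force"],s["wrist_torque"],s["joints"])
S=cams.snapshot("side");cv2.imwrite("pics/side5.png",cv2.resize(S["color"][220:380,190:350,::-1],None,fx=3.7,fy=3.7,interpolation=cv2.INTER_CUBIC))
Q=cams.snapshot("scene");cv2.imwrite("pics/scene5.png",Q["color"][:,:,::-1])
s=bot.state();d=cams.snapshot("wrist");cv2.imwrite("pics/w5.png",d["color"][:,:,::-1]);pickle.dump((s,d,S,Q),open("w5.pkl","wb"))
R0,p0=cur(s);Rc,pc=hang(-.07,.03);print(RZ(-DY)@(p0-pc),R.from_matrix(Rc.T@R0).as_rotvec(degrees=True))
E
```

```text
time: 8.55
ee_pos: [0.5703, 0.2421, 0.1761]
tcp_rot: [0.001, 1.051, 0.107]
force: [-0.3, 0.5, -2.7]
gripper_width: 0.0067
time: 9.75
ee_pos: [0.5928, 0.0302, 0.1585]
tcp_rot: [-0.005, 1.049, -0.093]
force: [-0.8, -0.5, -3.7]
gripper_width: 0.0069
time: 9.95
ee_pos: [0.5937, 0.0354, 0.1595]
tcp_rot: [0.0, 1.047, -0.082]
force: [0.0, -1.0, -3.9]
gripper_width: 0.0069
[ 0.0231 -0.9844 -3.8781] [0.1912 0.9466 0.0193] [ 0.3877  0.2045 -0.6336  2.2184  0.8391  0.356   0.5462]
[0.0001 0.0041 0.0013] [-0.0238  0.0125  0.0044]
```

View pics/side5.png

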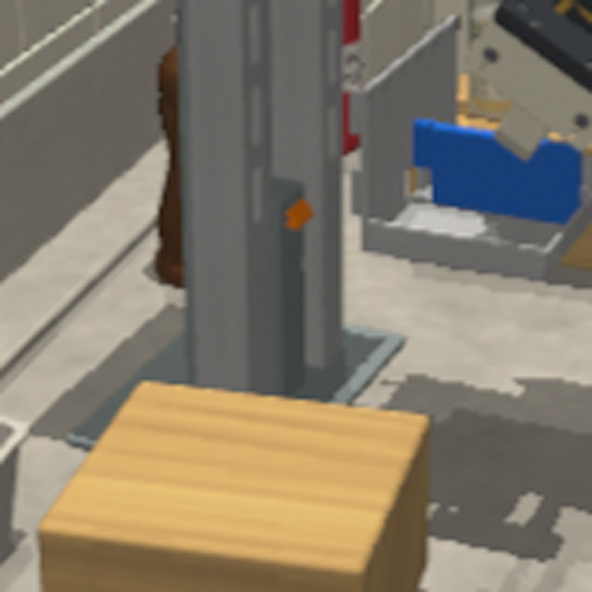

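View pics/w5.png

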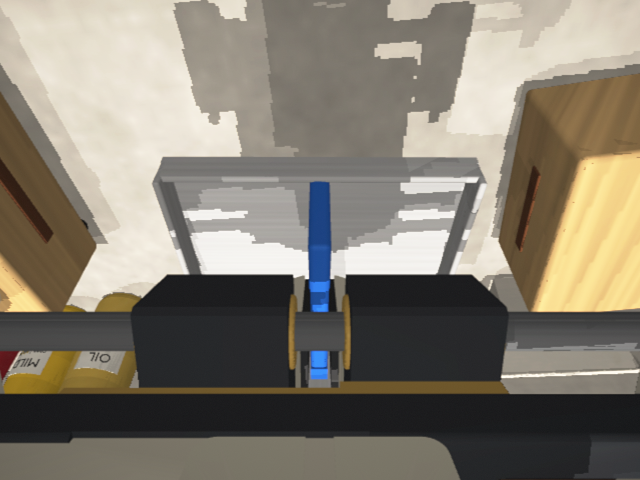

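View pics/scene5.png

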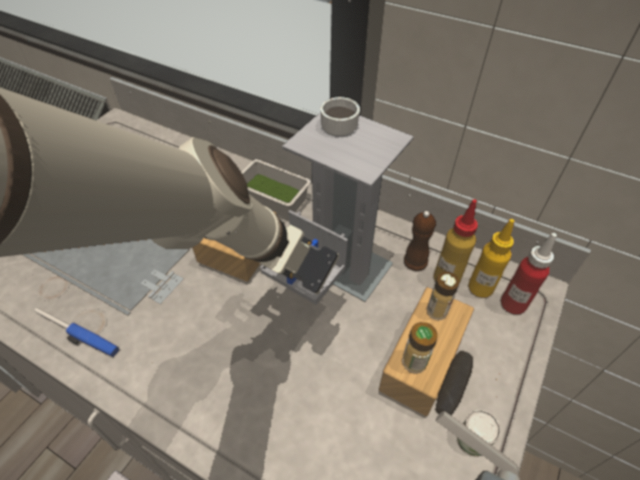

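Run:
```python
import pickle
from h import *
np.set_printoptions(precision=1,suppress=True)
s,d,S,Q=pickle.load(open("w5.pkl","rb"));w=wcam(s,d)
R0,p0=cur(s);M=RZ(DY);o=p0-M@TT
pts=np.array([[-100,65,14],[-100,-65,14],[-100,65,0],[-100,-65,0],[-98,4,50],[-98,-4,50],[-98,0,4],[0,65,90],[0,-65,90],[0,65,0],[-100,65,18]])/1e3
X=o+pts@M.T
for n,c in(("w",w),("side",S),("scene",Q)):print(n);print(np.c_[pts*1e3,proj(c,X)])
for n,c in(("wrist",w),):cv2.imwrite("pics/w5z.png",cv2.resize(d["color"][130:290,140:500,::-1],None,fx=2.2,fy=2.2,interpolation=cv2.INTER_CUBIC))
```

```text
w
[[-100.    65.    14.   483.8  176.8]
 [-100.   -65.    14.   151.8  176.8]
 [-100.    65.     0.   474.3  156.7]
 [-100.   -65.     0.   161.4  156.7]
 [ -98.     4.    50.   329.7  246. ]
 [ -98.    -4.    50.   305.7  246. ]
 [ -98.     0.     4.   317.9  166.3]
 [   0.    65.    90.   469.3  472.3]
 [   0.   -65.    90.   166.6  472.4]
 [   0.    65.     0.   429.7  302.6]
 [-100.    65.    18.   486.8  183. ]]
side
[[-100.    65.    14.   335.9  288.2]
 [-100.   -65.    14.   356.4  263.2]
 [-100.    65.     0.   335.7  294.9]
 [-100.   -65.     0.   356.1  269.5]
 [ -98.     4.    50.   345.8  258.7]
 [ -98.    -4.    50.   347.1  257.2]
 [ -98.     0.     4.   345.5  279.6]
 [   0.    65.    90.   286.7  242.4]
 [   0.   -65.    90.   311.7  221.8]
 [   0.    65.     0.   286.6  285.9]
 [-100.    65.    18.   336.   286.2]]
scene
[[-100.    65.    14.   260.5  268.4]
 [-100.   -65.    14.   316.5  300.5]
 [-100.    65.     0.   261.2  272.7]
 [-100.   -65.     0.   316.5  304.7]
 [ -98.     4.    50.   285.6  270.8]
 [ -98.    -4.    50.   289.2  272.8]
 [ -98.     0.     4.   288.6  286.3]
 [   0.    65.    90.   289.6  209.7]
 [   0.   -65.    90.   347.5  238.8]
 [   0.    65.     0.   291.6  240.2]
 [-100.    65.    18.   260.3  267.1]]
```

View pics/w5z.png

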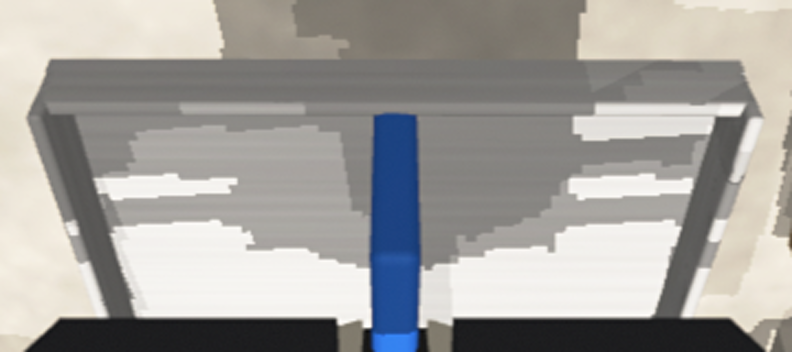

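Run:
```python
import pickle
from h import *
np.set_printoptions(precision=1,suppress=True)
s,d,S,Q=pickle.load(open("w5.pkl","rb"))
M=RZ(DY);o=DOCK-[0,0,.11]
pts=np.array([[0,45,136],[0,55,136],[0,55,168],[0,45,182],[0,55,182],[0,65,300],[0,-35,136],[-55,95,368],[-55,-95,368],[-6,5,117],[-6,-5,117]])/1e3
X=o+pts@M.T
print(np.c_[pts*1e3,(proj(S,X)-[190,220])*3.7])
```

```text
[[   0.    45.   136.   256.7  213.8]
 [   0.    55.   136.   248.6  220.8]
 [   0.    55.   168.   247.7  166.1]
 [   0.    45.   182.   255.5  135.3]
 [   0.    55.   182.   247.2  141.9]
 [   0.    65.   300.   234.9  -66.1]
 [   0.   -35.   136.   317.4  160.9]
 [ -55.    95.   368.   308.4 -172.2]
 [ -55.   -95.   368.   451.7 -250.1]
 [  -6.     5.   117.   298.   219.4]
 [  -6.    -5.   117.   305.4  212.6]]
```

Run:
```python
from h import *; from workcell import bot
np.set_printoptions(precision=3,suppress=True)
R0,p0=cur(bot.state())
Rc,pc=hang(-.03,.017);off=RZ(DY)@[0,-.0007,0]
r,m=screw(R0,p0,Rc,pc+off,3);print(r)
Rd,pd=hang(0,.017);print(screw(Rd,pc,Rd,pd,5)[0])
```

```text
[ 0.001 -0.001  0.     0.215 -0.032  0.183]
[0.    0.    0.    0.06  0.    0.104]
```

```bash
python3 -m handwheel '[0,0,0,0.215,-0.032,0.183,-1, 0,0,0,0.215,-0.032,0.183,-1, 0,0,0,0.215,-0.032,0.183,-1, 0,0,0,0,0,0,-1, 0,0,0,0,0,0,-1]'
python3 - <<'E'
from h import *; from workcell import bot
np.set_printoptions(precision=4,suppress=True)
s=bot.state();R0,p0=cur(s);Rc,pc=hang(-.03,.017);print(RZ(-DY)@(p0-pc),R.from_matrix(Rc.T@R0).as_rotvec(degrees=True),s["joints"])
E
```

```text
time: 10.6
ee_pos: [0.6325, 0.0269, 0.1446]
tcp_rot: [-0.0, 1.049, -0.083]
force: [0.1, -0.2, -4.5]
gripper_width: 0.0066
[-0.0004 -0.0014 -0.0006] [ 0.0409  0.0909 -0.0358] [ 0.3544  0.2973 -0.5816  2.1477  0.9241  0.3589  0.5068]
```

```bash
python3 -m handwheel '[0,0,0,0.06,0.014,0.104,-1, 0,0,0,0.06,0,0.104,-1, 0,0,0,0.06,0,0.104,-1, 0,0,0,0.06,0,0.104,-1, 0,0,0,0,0,0,-1, 0,0,0,0,0,0,-1]'
python3 - <<'E'
from h import *; from workcell import bot,cams
import cv2
np.set_printoptions(precision=4,suppress=True)
s=bot.state();R0,p0=cur(s);Rc,pc=hang(0,.0);print(RZ(-DY)@(p0-pc),R.from_matrix(Rc.T@R0).as_rotvec(degrees=True),s["force"],s["wrist_torque"])
S=cams.snapshot("side");cv2.imwrite("pics/side6.png",cv2.resize(S["color"][180:330,220:370,::-1],None,fx=3.9,fy=3.9,interpolation=cv2.INTER_CUBIC))
E
```

```text
time: 11.2
ee_pos: [0.6568, 0.0251, 0.1449]
tcp_rot: [-0.001, 1.048, -0.084]
force: [0.4, 1.3, -3.2]
gripper_width: 0.0069
[-0.0061 -0.0012  0.0167] [ 0.0641  0.0561 -0.0648] [ 0.3566  1.3182 -3.2495] [0.1551 0.898  0.0668]
```

View pics/side6.png

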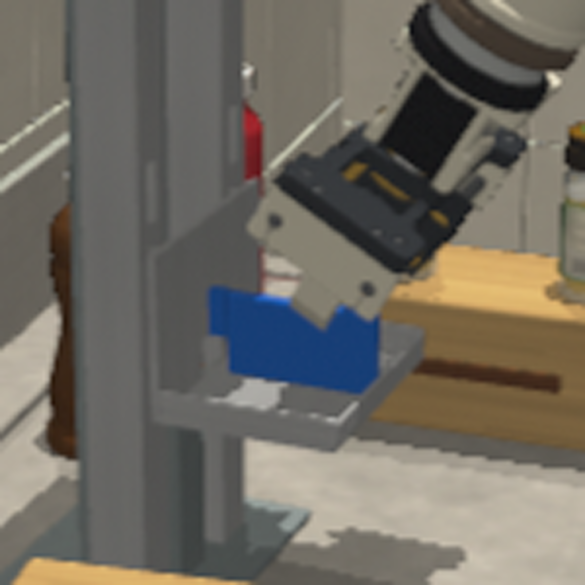

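```bash
python3 -m handwheel '[0,0,0,0.025,0.01,0.044,-1, 0,0,0,0.025,0,0.044,-1, 0,0,0,0,0,0,-1, 0,0,0,0,0,0,-1]'
python3 - <<'E'
from h import *; from workcell import bot,cams
np.set_printoptions(precision=4,suppress=True)
s=bot.state();R0,p0=cur(s);Rc,pc=hang(0,.0);print(RZ(-DY)@(p0-pc),s["force"],s["wrist_torque"])
E
```

```text
time: 11.65
ee_pos: [0.6615, 0.0251, 0.1448]
tcp_rot: [-0.002, 1.049, -0.085]
force: [-0.3, 0.9, -3.6]
gripper_width: 0.0068
[-0.0014 -0.0008  0.0166] [-0.3311  0.891  -3.6303] [0.2217 1.1865 0.0314]
```

```bash
python3 -m handwheel '[0,0,0,0.007,0,0.012,-1, 0,0,0,0.035,0,-0.02,-1, 0,0,0,0.035,0,-0.02,-1, 0,0,0,0.035,0,-0.02,-1, 0,0,0,0.035,0,-0.02,-1, 0,0,0,0,0,0,-1]'
python3 - <<'E'
from h import *; from workcell import bot,cams
np.set_printoptions(precision=4,suppress=True)
s=bot.state();R0,p0=cur(s);Rc,pc=hang(0,.0);print(RZ(-DY)@(p0-pc),s["force"],s["wrist_torque"])
E
```

```text
time: 12.25
ee_pos: [0.6584, 0.0253, 0.1364]
tcp_rot: [-0.009, 1.052, -0.091]
force: [-32.7, -0.4, 22.9]
gripper_width: 0.0068
[-0.0045 -0.0009  0.0082] [-32.7311  -0.3551  22.9215] [ 0.0355  3.8279 -0.2445]
```

```bash
cat > look.py <<'E'
from h import *; from workcell import bot,cams
import cv2,sys,pickle
n=sys.argv[1]
s=bot.state();d=cams.snapshot("wrist");S=cams.snapshot("side");Q=cams.snapshot("scene")
pickle.dump((s,d,S,Q),open(f"l{n}.pkl","wb"))
cv2.imwrite(f"pics/l{n}w.png",cv2.resize(d["color"][130:400,140:500,::-1],None,fx=2,fy=2,interpolation=cv2.INTER_CUBIC))
cv2.imwrite(f"pics/l{n}d.png",cv2.resize(S["color"][200:310,240:350,::-1],None,fx=5.4,fy=5.4,interpolation=cv2.INTER_CUBIC))
cv2.imwrite(f"pics/l{n}s.png",cv2.resize(Q["color"][170:320,270:420,::-1],None,fx=4,fy=4,interpolation=cv2.INTER_CUBIC))
E
python3 look.py 7
```

```text
(no output)
```

View pics/l7w.png

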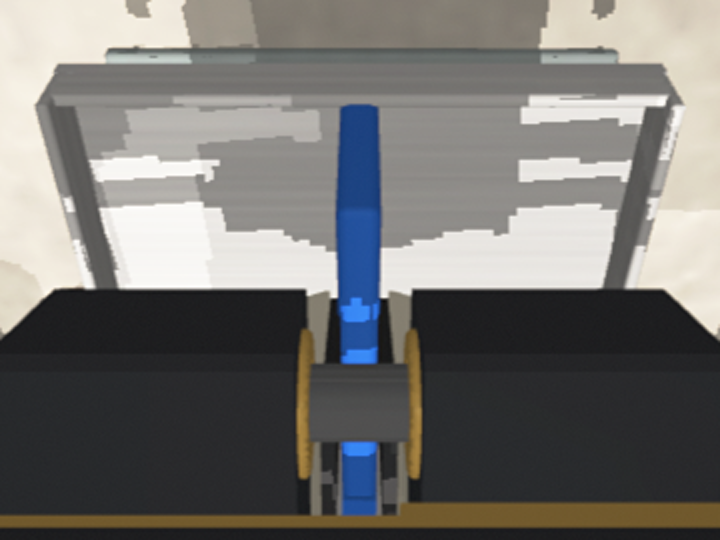

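View pics/l7d.png

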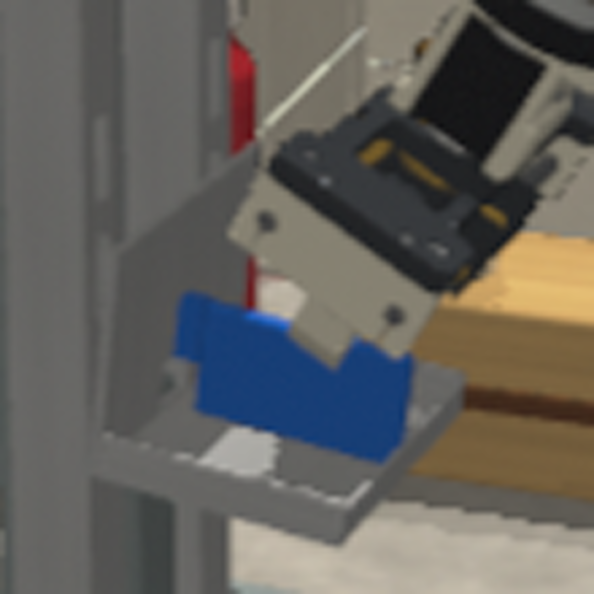

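View pics/l7s.png

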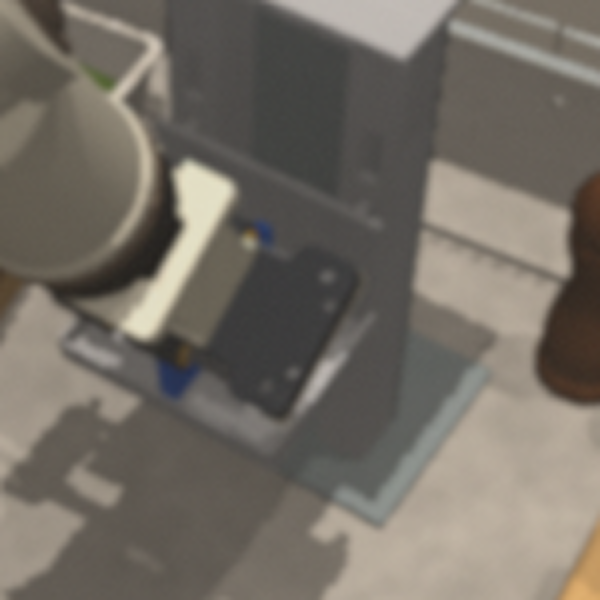

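```bash
cat > fit.py <<'E'
import pickle,sys
from h import *
from scipy.optimize import least_squares
np.set_printoptions(precision=2,suppress=True)
def fit(s,d,obs):
    # obs: list of (tray point mm, pixel); unknown tray origin x,z (in heading frame, rel dock) and pitch (nose-down +)
    w=wcam(s,d);M=RZ(DY);pts=np.array([o[0] for o in obs])/1e3;px=np.array([o[1] for o in obs])
    def f(v):
        Rp=R.from_euler('y',-v[2],degrees=True).as_matrix()  # nose(-x) down
        X=DOCK+(M@(np.array([[v[0]],[v[3]],[v[1]]])/1e3+Rp@pts.T)).T
        return (proj(w,X)-px).ravel()
    r=least_squares(f,[0,10,0,0]);return r.x,f(r.x).reshape(-1,2)
E
python3 - <<'E'
from fit import *
s,d,S,Q=pickle.load(open("w5.pkl","rb"))
c=lambda p:(140+(p[0]+.5)/2.2-.5,130+(p[1]+.5)/2.2-.5)
ob=lambda c,q:[((-100,-65,0),c(q[0])),((-100,65,0),c(q[1])),((-98,0,50),c(q[2])),((-100,-65,18),c(q[3])),((-100,65,18),c(q[4]))]
x,e=fit(s,d,ob(c,[(50,60),(742,60),(395,255),(29,118),(762,118)]));print(x,e)
s,d,S,Q=pickle.load(open("l7.pkl","rb"))
c=lambda p:(140+(p[0]+.5)/2-.5,130+(p[1]+.5)/2-.5)
x,e=fit(s,d,ob(c,[(59,65),(663,65),(359,210),(39,106),(683,106)]));print(x,e)
E
```

```text
[-69.35  30.03  -0.31   4.77] [[ 1.4  -0.12]
 [-1.92 -0.11]
 [ 0.4   0.47]
 [-1.29 -0.16]
 [ 1.32 -0.16]]
[ 0.91 14.88  6.75 -0.03] [[ 1.43 -0.43]
 [-1.6  -0.  ]
 [ 0.39  0.16]
 [-1.39 -0.16]
 [ 1.08  0.37]]
```

```bash
python3 -m handwheel '[0,0,0,-0.055,0,0,-1, 0,0,0,-0.055,0,0,-1, 0,0,0,0,0,0,-1]'
python3 - <<'E'
from h import *; from workcell import bot,cams
np.set_printoptions(precision=4,suppress=True)
s=bot.state();R0,p0=cur(s);Rc,pc=hang(0,.0);print(RZ(-DY)@(p0-pc),s["force"],s["wrist_torque"])
E
```

```text
time: 12.7
ee_pos: [0.6607, 0.0254, 0.1427]
tcp_rot: [-0.0, 1.046, -0.084]
force: [0.1, -0.4, -3.9]
gripper_width: 0.0065
[-0.0023 -0.0006  0.0145] [ 0.1447 -0.4054 -3.9338] [0.224  0.8567 0.0277]
```

```bash
python3 -m handwheel '[0,0,0,-0.08,0,-0.08,-1, 0,0,0,-0.1,0,-0.173,-1, 0,0,0,-0.1,0,-0.173,-1, 0,0,0,-0.15,0,-0.26,-1, 0,0,0,-0.15,0,-0.26,-1, 0,0,0,-0.15,0,-0.26,-1, 0,0,0,0,0,0,-1]'
python3 - <<'E'
from h import *; from workcell import bot,cams
np.set_printoptions(precision=3,suppress=True)
s=bot.state();R0,p0=cur(s);Rc,pc=hang(0,.0);print(RZ(-DY)@(p0-pc),s["force"],s["wrist_torque"])
# go to above block: TCP for tray at original pose, raised 40mm, pitched
p1=np.array([.572,.242,.185]);Rb=pose(30,6)
print(screw(R0,p0,Rb,p1,11)[0])
p2=np.array([.6523,.2511,.170]);print(screw(Rb,p1,Rb,p2,4)[0])
E
```

```text
time: 13.4
ee_pos: [0.5866, 0.0312, 0.1424]
tcp_rot: [-0.004, 1.05, -0.086]
force: [-0.5, 0.5, -3.4]
gripper_width: 0.007
[-0.077 -0.001  0.014] [-0.453  0.545 -3.363] [ 0.158  0.929 -0.02 ]
[-0.168 -0.003  0.099 -0.08   0.384  0.017]
[0.    0.    0.    0.267 0.003 0.312]
```

Run:
```python
from fit import *; from workcell import bot
np.set_printoptions(precision=3,suppress=True)
s,d,S,Q=pickle.load(open("l7.pkl","rb"));Rt,pt=cur(s)
Rtray=RZ(DY)@R.from_euler('y',-6.75,degrees=True).as_matrix();o=DOCK+RZ(DY)@[.0009,0,.0149]
Rr=Rt.T@Rtray;pr=Rt.T@(o-pt)   # tray in tool
def tgt(o,yaw): Rq=RZ(yaw)@Rr.T;return Rq,np.array(o)-Rq@pr
R0,p0=cur(bot.state())
Ra,pa=tgt([.62,.247,.155],6);Rb,pb=tgt([.6985,.2555,.125],6);Rc,pc=tgt([.6985,.2555,.1015],6)
print(pa,pb,pc);r,m=screw(R0,p0,Ra,pa,11);print(r,m);print(screw(Ra,pa,Rb,pb,4)[0],screw(Rb,pb,Rc,pc,4)[0])
pickle.dump((pb,Rb,pc,Rc),open("put.pkl","wb"))
```

```text
[0.57  0.241 0.172] [0.649 0.249 0.142] [0.649 0.249 0.119]
[-0.176  0.124  0.084 -0.064  0.382 -0.   ] [[0.587 0.05  0.145]
 [0.586 0.069 0.148]
 [0.586 0.089 0.15 ]
 [0.585 0.108 0.153]
 [0.584 0.127 0.156]
 [0.582 0.146 0.159]
 [0.58  0.165 0.161]
 [0.578 0.184 0.164]
 [0.576 0.203 0.167]
 [0.573 0.222 0.17 ]
 [0.57  0.241 0.172]]
[0.    0.    0.    0.292 0.002 0.305] [ 0.     0.     0.     0.108  0.001 -0.046]
```

```bash
python3 -m handwheel '[-0.18,0.12,0.08,-0.065,0.38,0,-1, -0.18,0.12,0.08,-0.065,0.38,0,-1, -0.18,0.12,0.08,-0.065,0.38,0,-1, -0.18,0.12,0.08,-0.065,0.38,0,-1, -0.18,0.12,0.08,-0.065,0.38,0,-1, -0.18,0.12,0.08,-0.065,0.38,0,-1, -0.18,0.12,0.08,-0.065,0.38,0,-1, -0.18,0.12,0.08,-0.065,0.38,0,-1, -0.18,0.12,0.08,-0.065,0.38,0,-1, -0.18,0.12,0.08,-0.065,0.38,0,-1, -0.18,0.12,0.08,-0.065,0.38,0,-1, 0,0,0,0,0,0,-1]'
python3 - <<'E'
from fit import *; from workcell import bot
np.set_printoptions(precision=3,suppress=True)
pb,Rb,pc,Rc=pickle.load(open("put.pkl","rb"))
R0,p0=cur(bot.state());print(p0,screw(R0,p0,Rb,pb,4)[0])
E
```

```text
time: 14.6
ee_pos: [0.5728, 0.245, 0.175]
tcp_rot: [-0.016, 1.163, 0.096]
force: [0.8, 0.6, -3.0]
gripper_width: 0.0066
[0.573 0.245 0.175] [ 0.019  0.019 -0.003  0.299 -0.018  0.285]
```

```bash
python3 -m handwheel '[0.02,0.02,0,0.3,-0.02,0.285,-1, 0.02,0.02,0,0.3,-0.02,0.285,-1, 0.02,0.02,0,0.3,-0.02,0.285,-1, 0.02,0.02,0,0.3,-0.02,0.285,-1, 0,0,0,0,0,0,-1, 0,0,0,0,0,0,-1]'
python3 look.py 8
python3 - <<'E'
from fit import *; from workcell import bot
np.set_printoptions(precision=3,suppress=True)
pb,Rb,pc,Rc=pickle.load(open("put.pkl","rb"))
R0,p0=cur(bot.state());print(p0,screw(R0,p0,Rc,pc,4)[0])
S=pickle.load(open("l8.pkl","rb"))[2]
cv2.imwrite("pics/l8d.png",cv2.resize(S["color"][280:420,190:330,::-1],None,fx=4,fy=4,interpolation=cv2.INTER_CUBIC))
E
```

```text
time: 15.2
ee_pos: [0.6486, 0.243, 0.1401]
tcp_rot: [-0.018, 1.173, 0.081]
force: [0.1, -0.3, -3.3]
gripper_width: 0.0073
[0.648 0.244 0.141] [-0.01  -0.005  0.011  0.104  0.028 -0.038]
```

View pics/l8d.png

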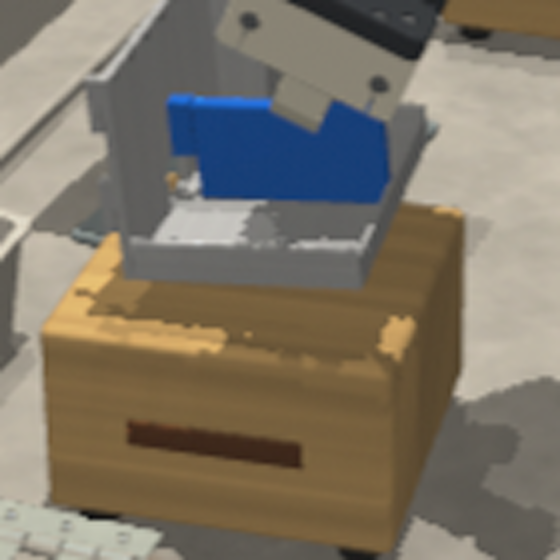

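```bash
python3 -m handwheel '[0,0,0,0.105,0.03,-0.04,-1, 0,0,0,0.105,0.03,-0.04,-1, 0,0,0,0.105,0.03,-0.04,-1, 0,0.3,0,0.08,0.03,-0.03,-1, 0,0,0,0,0,0,-1, 0,0,0,0,0,0,-1]'
```

```text
time: 15.95
ee_pos: [0.6493, 0.2499, 0.1204]
tcp_rot: [-0.019, 1.197, 0.081]
force: [-3.3, -1.2, 2.6]
gripper_width: 0.007
```

```bash
python3 -m handwheel '[0,0,0,0.01,0,0,-0.3, 0,0,0,0,0,0,-0.2, 0,0,0,0,0,0,0, 0,0,0,0,0,0,0.1, 0,0,0,-0.3,0,0,0.1, 0,0,0,-0.5,0,0,0.2, 0,0,0,-0.6,0,0,0.3, 0,-0.6,0,-0.6,0,0,0.3, 0,-0.6,0,0,0,0,0.3, 0,0,0,0,0,0,0.3]'
python3 - <<'E'
from h import *; from workcell import bot,cams
import cv2,pickle
np.set_printoptions(precision=3,suppress=True)
s=bot.state();R0,p0=cur(s);print(p0,s["force"]);
d=cams.snapshot("wrist");pickle.dump((s,d),open("w9.pkl","wb"))
cv2.imwrite("pics/w9z.png",cv2.resize(d["color"][100:340,180:460,::-1],None,fx=2.5,fy=2.5,interpolation=cv2.INTER_CUBIC))
E
```

```text
time: 16.95
ee_pos: [0.6115, 0.2469, 0.214]
tcp_rot: [-0.018, 1.09, 0.085]
force: [-0.1, -1.0, -0.3]
gripper_width: 0.0595
[0.611 0.247 0.214] [-0.053 -0.996 -0.26 ]
```

View pics/w9z.png

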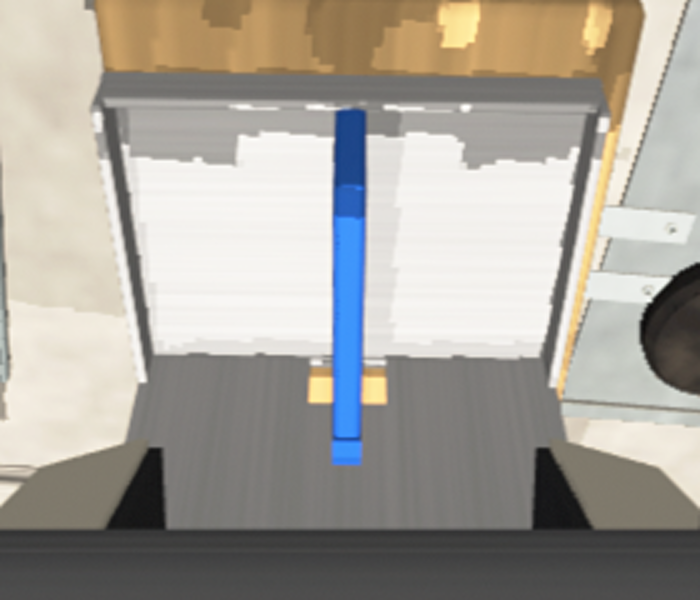

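Run:
```python
import pickle
from h import *
np.set_printoptions(precision=4,suppress=True)
s,d=pickle.load(open("w9.pkl","rb"));w=wcam(s,d)
t=lambda p:(180+(p[0]+.5)/2.5-.5,100+(p[1]+.5)/2.5-.5)
yaw=lambda a,b:np.degrees(np.arctan2(*(b-a)[1::-1]))
a,b=plane(w,t((350,186)),.15),plane(w,t((347,438)),.15);print("div",a,b,(a+b)/2,yaw(a,b),np.linalg.norm(a-b))
a,b=plane(w,t((94,100)),.114),plane(w,t((611,100)),.114);print("lip", a,b,(a+b)/2,yaw(a,b)-90,np.linalg.norm(a-b))
a,b=plane(w,t((105,73)),.1),plane(w,t((601,73)),.1);print("lip bottom", a,b,(a+b)/2,yaw(a,b)-90,np.linalg.norm(a-b))
```

```text
div [0.5974 0.2456 0.15  ] [0.6804 0.2532 0.15  ] [0.6389 0.2494 0.15  ] 5.264521457143088 0.08326155353858804
lip [0.6024 0.1812 0.114 ] [0.5888 0.31   0.114 ] [0.5956 0.2456 0.114 ] 6.036906971174744 0.12953506645259316
lip bottom [0.6022 0.1814 0.1   ] [0.5887 0.3099 0.1   ] [0.5954 0.2457 0.1   ] 6.02267580494059 0.12916782921379977
```

Run:
```python
from h import *; from workcell import bot
np.set_printoptions(precision=3,suppress=True)
R0,p0=cur(bot.state())
Rc=pose(30,5.8);g=np.array([.6649,.2522,.133]);pc=g+Rc[:,0]*(-.05)
print(screw(R0,p0,Rc,pc,3)[0],pc)
print(screw(Rc,pc,Rc,g+Rc[:,0]*.019,5)[0])
```

```text
[ 0.012 -0.173  0.031  0.307  0.005  0.048] [0.64  0.25  0.176]
[ 0.     0.     0.     0.276 -0.    -0.   ]
```

```bash
python3 -m handwheel '[0.01,-0.17,0.03,0.3,0,0.05,0.3, 0.01,-0.17,0.03,0.3,0,0.05,0.3, 0.01,-0.17,0.03,0.3,0,0.05,0.3, 0,0,0,0,0,0,0.3, 0,0,0,0,0,0,0.3]'
python3 - <<'E'
from h import *; from workcell import bot
np.set_printoptions(precision=3,suppress=True)
R0,p0=cur(bot.state())
Rc=pose(30,5.8);g=np.array([.6649,.2522,.133])
r,m=screw(R0,p0,Rc,g+Rc[:,0]*.019,5);print(r,m[-1],p0)
E
```

```text
time: 17.5
ee_pos: [0.6407, 0.2491, 0.1759]
tcp_rot: [0.003, 1.05, 0.102]
force: [-0.3, 0.4, 1.4]
gripper_width: 0.0599
[-0.004 -0.007 -0.001  0.273  0.002 -0.001] [0.674 0.253 0.117] [0.641 0.249 0.176]
```

```bash
python3 -m handwheel '[0,-0.01,0,0.273,0.005,0,0.3, 0,0,0,0.273,0,0,0.3, 0,0,0,0.273,0,0,0.3, 0,0,0,0.273,0,0,0.3, 0,0,0,0.273,0,0,0.3, 0,0,0,0,0,0,0.3, 0,0,0,0,0,0,0.3]'
```

```text
time: 18.2
ee_pos: [0.6747, 0.2534, 0.1179]
tcp_rot: [0.004, 1.047, 0.104]
force: [-0.6, 0.2, 1.0]
gripper_width: 0.0595
```

```bash
python3 -m handwheel '[0,0,0,0,0,0,0, 0,0,0,0,0,0,-0.4, 0,0,0,0,0,0,-1, 0,0,0,0,0,0,-1, 0,0,0,0,0,0,-1, 0,0,0,0,0,0,-1, 0,0,0,0,0,0,-1]' 60
python3 -m handwheel '[0,0,0,-0.2,0,0.115,-1, 0,0,0,-0.2,0,0.115,-1, 0,0,0,-0.2,0,0.115,-1, 0,0,0,-0.2,0,0.115,-1, 0,0,0,0,0,0,-1, 0,0,0,0,0,0,-1]'
python3 look.py 10
```

```text
time: 18.9
ee_pos: [0.6747, 0.2529, 0.1173]
tcp_rot: [0.003, 1.047, 0.103]
force: [0.4, -3.6, 0.8]
gripper_width: 0.0084
time: 19.5
ee_pos: [0.6741, 0.2524, 0.1626]
tcp_rot: [0.002, 1.049, 0.102]
force: [-0.6, -0.5, -3.5]
gripper_width: 0.007
```

View pics/l10w.png

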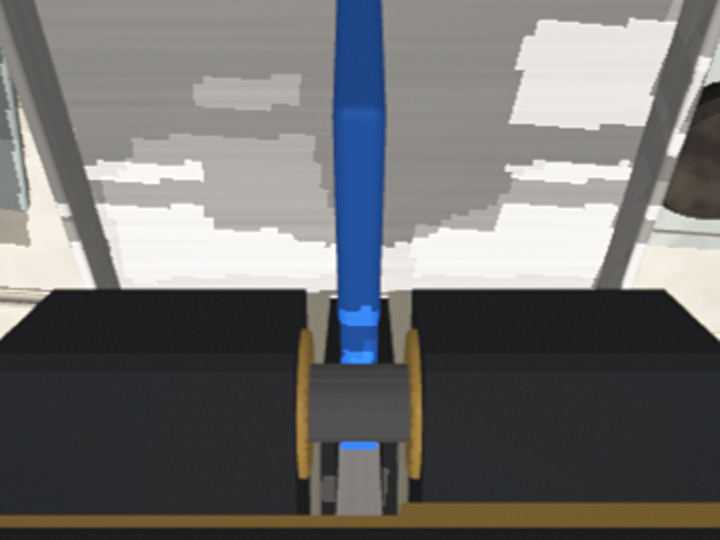

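Run:
```python
import pickle,cv2
s,d,S,Q=pickle.load(open("l10.pkl","rb"))
cv2.imwrite("pics/l10w2.png",cv2.resize(d["color"][60:210,120:520,::-1],None,fx=2,fy=2,interpolation=cv2.INTER_CUBIC))
```

```text
(no output)
```

View pics/l10w2.png

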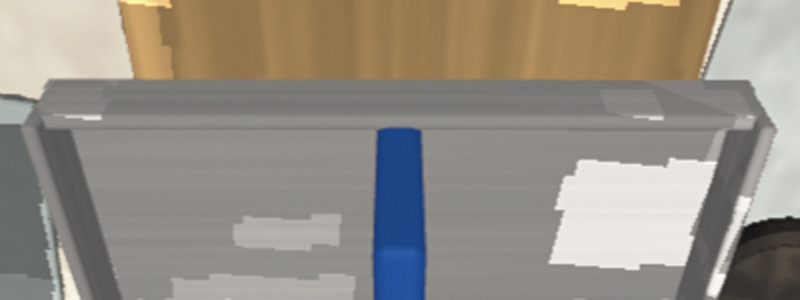

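```bash
cat >> fit.py <<'E'
def fit2(s,d,obs):
    w=wcam(s,d);R0,p0=cur(s);yw=np.degrees(np.arctan2(-R0[0,1],R0[1,1]));M=RZ(yw)
    pts=np.array([o[0] for o in obs])/1e3;px=np.array([o[1] for o in obs])
    def f(v):
        Rp=R.from_euler('y',-v[2],degrees=True).as_matrix()
        X=p0+(M@(np.array([[v[0]],[v[3]],[v[1]]])/1e3+Rp@pts.T)).T
        return (proj(w,X)-px).ravel()
    r=least_squares(f,[40,-20,0,0]);return r.x,f(r.x).reshape(-1,2)
E
python3 - <<'E'
from fit import *
c=lambda p:(140+(p[0]+.5)/2.2-.5,130+(p[1]+.5)/2.2-.5)
ob=lambda c,q:[((-100,-65,0),c(q[0])),((-100,65,0),c(q[1])),((-98,0,50),c(q[2])),((-100,-65,18),c(q[3])),((-100,65,18),c(q[4]))]
s,d,S,Q=pickle.load(open("w5.pkl","rb"))
print(fit2(s,d,ob(c,[(50,60),(742,60),(395,255),(29,118),(762,118)])))
s,d,S,Q=pickle.load(open("l10.pkl","rb"))
c=lambda p:(120+(p[0]+.5)/2-.5,60+(p[1]+.5)/2-.5)
print(fit2(s,d,ob(c,[(48,80),(751,80),(399,250),(24,128),(776,128)])))
E
```

```text
(array([ 46.97, -19.47,  -0.3 ,   0.67]), array([[ 1.4 , -0.07],
       [-1.92, -0.16],
       [ 0.39,  0.47],
       [-1.29, -0.11],
       [ 1.33, -0.22]]))
(array([ 21.43, -18.15,   0.07,   0.47]), array([[ 1.76, -0.09],
       [-1.99, -0.37],
       [ 0.62,  0.38],
       [-1.74,  0.15],
       [ 1.22, -0.18]]))
```

```bash
cat >> h.py <<'E'
T2=np.array([-.0208,-.0005,.0177])
E
python3 - <<'E'
from h import *; from workcell import bot
np.set_printoptions(precision=3,suppress=True)
R0,p0=cur(bot.state())
p1=p0+RZ(6)@[-.085,0,0.01]
print(screw(R0,p0,R0,p1,4)[0],p1)
Rc,pc=hang(-.07,.035,30,T2);print(pc)
r,m=screw(R0,p1,Rc,pc,11);print(r,m[::3])
E
```

```text
[ 0.     0.     0.    -0.255 -0.002 -0.344] [0.589 0.244 0.172]
[0.619 0.029 0.163]
[ 0.164 -0.002 -0.096  0.038 -0.392  0.032] [[0.594 0.224 0.171]
 [0.605 0.166 0.169]
 [0.613 0.108 0.166]
 [0.618 0.049 0.164]]
```

```bash
python3 -m handwheel '[0,0,0,-0.255,0,-0.345,-1, 0,0,0,-0.255,0,-0.345,-1, 0,0,0,-0.255,0,-0.345,-1, 0,0,0,-0.255,0,-0.345,-1]' && python3 -m handwheel '[0.165,0,-0.095,0.04,-0.39,0.03,-1, 0.165,0,-0.095,0.04,-0.39,0.03,-1, 0.165,0,-0.095,0.04,-0.39,0.03,-1, 0.165,0,-0.095,0.04,-0.39,0.03,-1, 0.165,0,-0.095,0.04,-0.39,0.03,-1, 0.165,0,-0.095,0.04,-0.39,0.03,-1, 0.165,0,-0.095,0.04,-0.39,0.03,-1, 0.165,0,-0.095,0.04,-0.39,0.03,-1, 0.165,0,-0.095,0.04,-0.39,0.03,-1, 0.165,0,-0.095,0.04,-0.39,0.03,-1, 0.165,0,-0.095,0.04,-0.39,0.03,-1, 0,0,0,0,0,0,-1]'
python3 -m handwheel '[0,0,0,0,0,0,-1,0,0,0,0,0,0,-1]'
python3 - <<'E'
from h import *; from workcell import bot
np.set_printoptions(precision=3,suppress=True)
s=bot.state();R0,p0=cur(s);Rc,pc=hang(-.03,.0185,30,T2)
r,m=screw(R0,p0,Rc,pc,4);print(r, RZ(-DY)@(p0-pc),s["joints"])
E
```

```text
time: 20.05
ee_pos: [0.5884, 0.2442, 0.1724]
tcp_rot: [0.003, 1.049, 0.103]
force: [-0.2, -0.4, -3.4]
gripper_width: 0.0066
time: 21.25
ee_pos: [0.6179, 0.0269, 0.1609]
tcp_rot: [-0.001, 1.05, -0.088]
force: [0.2, -0.2, -3.7]
gripper_width: 0.0064
time: 21.45
ee_pos: [0.6187, 0.032, 0.162]
tcp_rot: [0.005, 1.048, -0.076]
force: [1.3, 0.2, -3.8]
gripper_width: 0.0071
[ 0.001 -0.001 -0.008  0.169 -0.016  0.135] [-0.04   0.003  0.016] [ 0.4    0.247 -0.637  2.164  0.835  0.375  0.58 ]
```

```bash
python3 -m handwheel '[0,0,-0.01,0.169,-0.016,0.135,-1, 0,0,-0.01,0.169,-0.016,0.135,-1, 0,0,-0.01,0.169,-0.016,0.135,-1, 0,0,0,0.169,-0.016,0.135,-1, 0,0,0,0,0,0,-1, 0,0,0,0,0,0,-1]'
python3 look.py 11
python3 - <<'E'
from h import *; from workcell import bot
import pickle
np.set_printoptions(precision=4,suppress=True)
s,d,S,Q=pickle.load(open("l11.pkl","rb"));R0,p0=cur(s);Rc,pc=hang(0,0,30,T2)
print(RZ(-DY)@(p0-pc),R.from_matrix(Rc.T@R0).as_rotvec(degrees=True))
cv2.imwrite("pics/l11w2.png",cv2.resize(d["color"][60:210,120:520,::-1],None,fx=2,fy=2,interpolation=cv2.INTER_CUBIC))
E
```

```text
time: 22.05
ee_pos: [0.6586, 0.0243, 0.1456]
tcp_rot: [-0.001, 1.049, -0.084]
force: [-0.5, -0.5, -3.1]
gripper_width: 0.0072
[-0.0299 -0.0014  0.0179] [ 0.0722  0.0855 -0.0591]
```

View pics/l11w2.png

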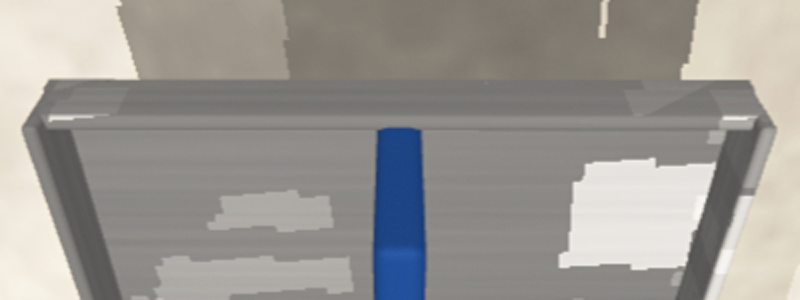

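View pics/l11d.png

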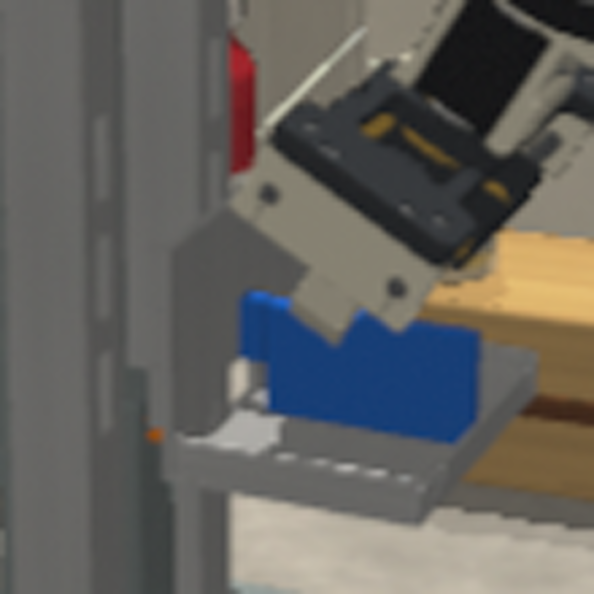

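```bash
python3 -m handwheel '[0,0,0,0.06,0.024,0.104,-1, 0,0,0,0.06,0,0.104,-1, 0,0,0,0.06,0,0.104,-1, 0,0,0,0.06,0,0.104,-1, 0,0,0,0,0,0,-1, 0,0,0,0,0,0,-1]'
cat > st.py <<'E'
from h import *; from workcell import bot
np.set_printoptions(precision=4,suppress=True)
s=bot.state();R0,p0=cur(s);Rc,pc=hang(0,0,30,T2)
print(RZ(-DY)@(p0-pc),R.from_matrix(Rc.T@R0).as_rotvec(degrees=True),s["force"],s["wrist_torque"])
E
python3 st.py
```

```text
time: 22.8
ee_pos: [0.6827, 0.0232, 0.146]
tcp_rot: [-0.001, 1.048, -0.085]
force: [-0.4, 1.0, -3.9]
gripper_width: 0.0073
[-0.0058 -0.0004  0.0183] [ 0.079   0.048  -0.0757] [-0.4332  1.0433 -3.9086] [0.1775 0.8823 0.0803]
```

```bash
python3 -m handwheel '[0,0,0,0.028,0,0.048,-1, 0,0,0,0.028,0,0.048,-1, 0,0,0,0,0,0,-1, 0,0,0,0,0,0,-1]';python3 st.py
python3 -m handwheel '[0,0,0,0.026,0,-0.015,-1, 0,0,0,0.026,0,-0.015,-1, 0,0,0,0,0,0,-1]';python3 st.py
```

```text
time: 23.2
ee_pos: [0.6876, 0.0228, 0.1458]
tcp_rot: [-0.002, 1.049, -0.085]
force: [-3.3, -0.6, -1.9]
gripper_width: 0.0067
[-0.0008 -0.0004  0.0181] [ 0.0472  0.0779 -0.0926] [-3.2965 -0.5873 -1.8502] [0.1536 1.324  0.061 ]
time: 23.5
ee_pos: [0.6877, 0.023, 0.1434]
tcp_rot: [-0.003, 1.048, -0.086]
force: [-7.0, -0.4, 3.1]
gripper_width: 0.0069
[-0.0007 -0.0003  0.0157] [ 0.0269  0.0327 -0.1061] [-7.0336 -0.3867  3.1341] [ 0.1206  1.6233 -0.0418]
```

```bash
python3 -m handwheel '[0,0,0,0.026,0,-0.015,-1, 0,0,0,0.026,0,-0.015,-1, 0,0,0,0,0,0,-1, 0,0,0,0,0,0,-1]';python3 st.py
python3 look.py 12
python3 - <<'E'
from fit import *
s,d,S,Q=pickle.load(open("l12.pkl","rb"))
cv2.imwrite("pics/l12w2.png",cv2.resize(d["color"][60:210,120:520,::-1],None,fx=2,fy=2,interpolation=cv2.INTER_CUBIC))
E
```

```text
time: 23.9
ee_pos: [0.6878, 0.0233, 0.1412]
tcp_rot: [-0.003, 1.047, -0.086]
force: [-12.6, -0.3, 10.8]
gripper_width: 0.0073
[-0.0007  0.      0.0135] [ 0.0009 -0.0192 -0.1116] [-12.5638  -0.2545  10.7854] [ 0.1181  1.8829 -0.0035]
```

View pics/l12w2.png

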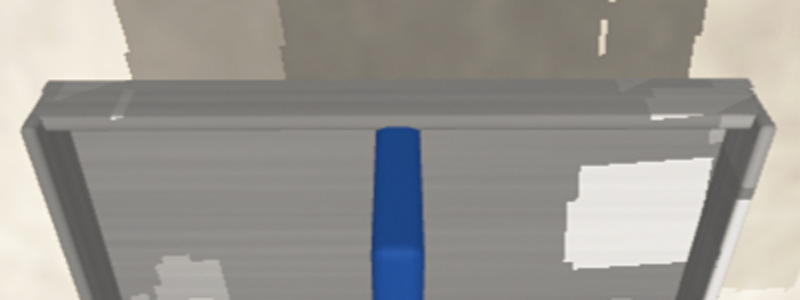

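View pics/l12d.png

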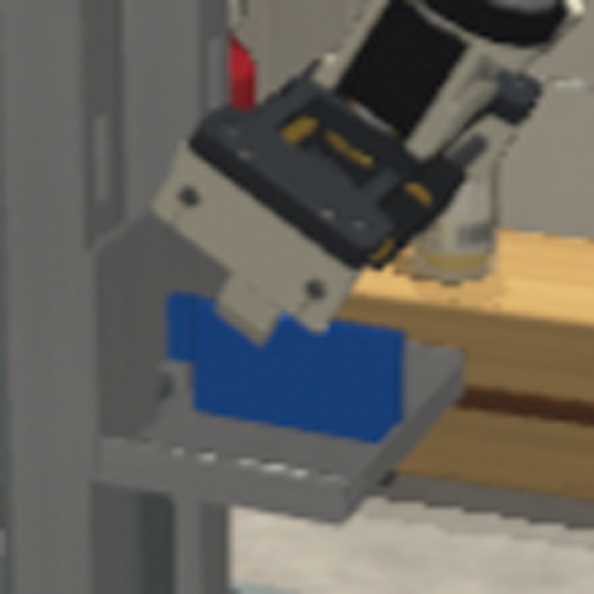

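```bash
python3 -m handwheel '[0,0,0,0.026,0,-0.015,-1, 0,0,0,0.026,0,-0.015,-1, 0,0,0,0,0,0,-1, 0,0,0,0,0,0,-1]';python3 st.py
```

```text
time: 24.45
ee_pos: [0.6878, 0.0234, 0.1387]
tcp_rot: [-0.004, 1.046, -0.086]
force: [-16.3, -0.3, 13.3]
gripper_width: 0.0066
[-0.0006  0.0002  0.011 ] [-0.0123 -0.0485 -0.1114] [-16.2818  -0.2544  13.2664] [ 0.0515  2.0375 -0.0124]
```

```bash
python3 -m handwheel '[0,0,0,0.026,0,-0.015,-1, 0,0,0,0.026,0,-0.015,-1, 0,0,0,0,0,0,-1, 0,0,0,0,0,0,-1]';python3 st.py;python3 look.py 13
python3 - <<'E'
from fit import *
s,d,S,Q=pickle.load(open("l13.pkl","rb"))
cv2.imwrite("pics/l13w2.png",cv2.resize(d["color"][60:210,120:520,::-1],None,fx=2,fy=2,interpolation=cv2.INTER_CUBIC))
E
```

```text
time: 24.85
ee_pos: [0.6878, 0.0237, 0.1351]
tcp_rot: [-0.002, 1.047, -0.084]
force: [-6.0, 0.9, 0.4]
gripper_width: 0.0069
[-0.0007  0.0004  0.0074] [-0.0092 -0.0223 -0.065 ] [-5.984   0.9109  0.4481] [0.3681 1.6059 0.0714]
```

View pics/l13w2.png

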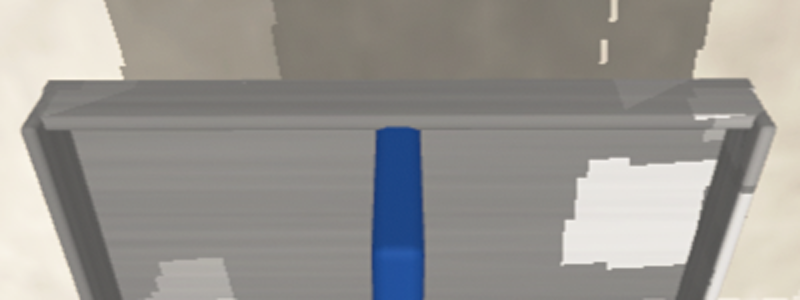

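```bash
python3 -m handwheel '[0,0,0,0.026,0,-0.015,-1, 0,0,0,0.026,0,-0.015,-1, 0,0,0,0.026,0,-0.015,-1, 0,0,0,0,0,0,-1]';python3 st.py;python3 -m handwheel '[0,0,0,0.026,0,-0.015,-1, 0,0,0,0.026,0,-0.015,-1, 0,0,0,0,0,0,-1]';python3 st.py
```

```text
time: 25.4
ee_pos: [0.6876, 0.0233, 0.1294]
tcp_rot: [-0.001, 1.048, -0.084]
force: [-4.6, 1.2, -2.1]
gripper_width: 0.0069
[-0.0008  0.0001  0.0017] [ 0.0252  0.064  -0.0543] [-4.6058  1.1725 -2.1094] [0.3288 1.4588 0.0985]
time: 25.7
ee_pos: [0.6877, 0.0232, 0.1272]
tcp_rot: [-0.003, 1.047, -0.085]
force: [-9.8, 0.8, 6.3]
gripper_width: 0.007
[-0.0007 -0.0001 -0.0005] [ 0.0158  0.0106 -0.0955] [-9.7855  0.7842  6.2896] [ 0.2105  1.7976 -0.0288]
```

```bash
python3 -m handwheel '[0,0,0,0.02,0,-0.0115,-1, 0,0,0,0.02,0,-0.0115,-1, 0,0,0,0,0,0,-1, 0,0,0,0,0,0,-1]';python3 st.py;python3 look.py 14
```

```text
time: 26.1
ee_pos: [0.6878, 0.0232, 0.1271]
tcp_rot: [-0.006, 1.045, -0.088]
force: [-25.0, -0.6, 25.3]
gripper_width: 0.0071
[-0.0006 -0.     -0.0006] [-0.0296 -0.1244 -0.1716] [-24.9539  -0.6365  25.2917] [-0.0948  2.6233 -0.2498]
```

View pics/l14d.png

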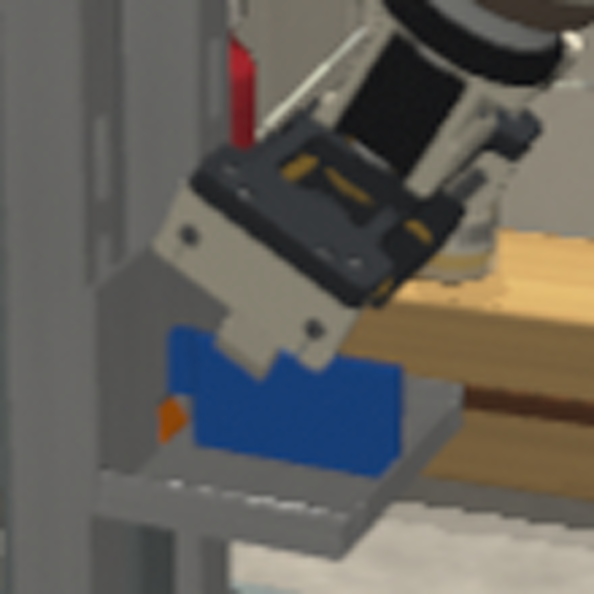

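View pics/l14w.png

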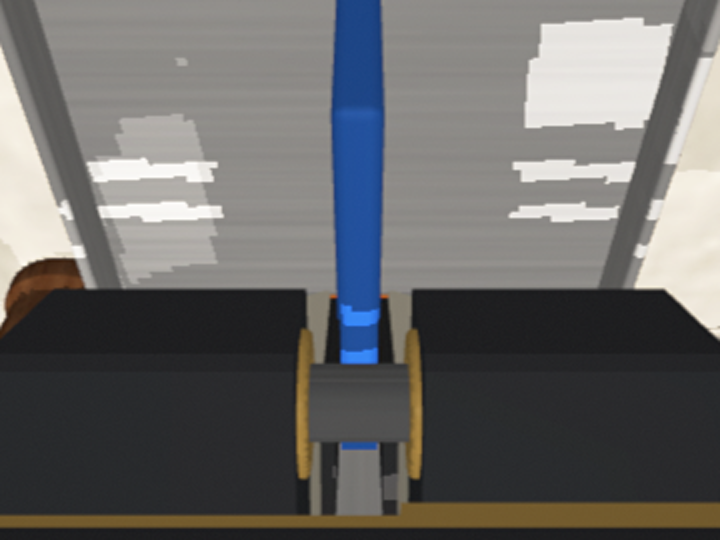

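```bash
python3 -m handwheel '[0,0,0,-0.052,0,0.03,-1, 0,0,0,0,0,0,-1]';python3 st.py; python3 -m handwheel '[0,0,0,-0.04,0,0.023,-1, 0,0,0,0,0,0,-1, 0,0,0,0,0,0,-1]';python3 st.py
```

```text
time: 26.45
ee_pos: [0.6877, 0.0231, 0.1278]
tcp_rot: [-0.002, 1.048, -0.085]
force: [-7.0, -0.0, 3.3]
gripper_width: 0.0068
[-0.0007 -0.0002  0.0001] [ 0.0309  0.0212 -0.0886] [-7.0033 -0.0004  3.3224] [0.2017 1.6895 0.0508]
time: 26.75
ee_pos: [0.6876, 0.0228, 0.1289]
tcp_rot: [-0.001, 1.049, -0.085]
force: [-3.3, 0.6, -5.4]
gripper_width: 0.0067
[-0.0008 -0.0005  0.0012] [ 0.0665  0.1018 -0.0764] [-3.3029  0.6484 -5.3615] [0.2689 1.7236 0.1   ]
```

```bash
python3 -m handwheel '[0,0,0,-0.035,0,0.02,-1, 0,0,0,0,0,0,-1, 0,0,0,0,0,0,-1]';python3 st.py; python3 -m handwheel '[0,0,0,0.052,0,-0.03,-1, 0,0,0,0,0,0,-1]';python3 st.py
```

```text
time: 27.05
ee_pos: [0.6872, 0.0228, 0.1295]
tcp_rot: [0.0, 1.051, -0.083]
force: [4.6, 1.2, -17.5]
gripper_width: 0.0072
[-0.0012 -0.0005  0.0018] [ 0.0916  0.2155 -0.0392] [  4.6284   1.2034 -17.5488] [0.6018 1.4841 0.2239]
time: 27.25
ee_pos: [0.6876, 0.0227, 0.1281]
tcp_rot: [-0.002, 1.049, -0.086]
force: [-3.7, 0.2, -5.1]
gripper_width: 0.0069
[-0.0007 -0.0005  0.0004] [ 0.0579  0.084  -0.1004] [-3.694   0.1613 -5.0666] [0.3094 1.7996 0.0598]
```

The latch shows orange through the tray's window at (172,418) in the side crop. A lift test stopped after about 1.8 mm at 17 N, so the tray is locked. Releasing it and backing out.

```bash
python3 -m handwheel '[0,0,0,0,0,0,-0.5, 0,0,0,0,0,0,0, 0,0,0,0,0,0,0.1, 0,0,0,0,0,0,0.1, 0,0,0,-0.2,0,0,0.1, 0,0,0,-0.5,0,0,0.1, 0,0,0,-0.7,0,0,0.2, 0,0,0,-0.8,0,0,0.3, 0,0,0,-0.8,0,0,0.3, 0,0,0,0,0,0,0.3]'
python3 look.py 15
python3 - <<'E'
from h import *; from workcell import bot
import pickle
np.set_printoptions(precision=3,suppress=True)
s=pickle.load(open("l15.pkl","rb"));d=s[1];cv2.imwrite("pics/l15w.png",d["color"][:,:,::-1]);s=s[0]
R0,p0=cur(s);print(p0,s["joints"],s["force"])
Rc=pose(30,-65);g=np.array([.5387,-.2213,.180]);pc=g-Rc[:,0]*.11;pc[2]+=.03
r,m=screw(R0,p0,Rc,pc,14);print(r,m)
E
```

```text
time: 28.25
ee_pos: [0.6153, 0.0299, 0.2647]
tcp_rot: [-0.004, 1.038, -0.087]
force: [0.9, 0.6, 1.4]
gripper_width: 0.0595
[0.615 0.03  0.265] [ 0.663  0.082 -0.868  2.068  0.4    0.537  1.005] [0.94  0.606 1.39 ]
[ 0.744  0.007 -0.432 -0.031 -0.334  0.061] [[ 0.616  0.013  0.268]
 [ 0.615 -0.004  0.271]
 [ 0.613 -0.02   0.273]
 [ 0.61  -0.037  0.276]
 [ 0.605 -0.053  0.279]
 [ 0.599 -0.069  0.282]
 [ 0.592 -0.084  0.285]
 [ 0.584 -0.099  0.288]
 [ 0.575 -0.113  0.291]
 [ 0.565 -0.126  0.294]
 [ 0.554 -0.139  0.297]
 [ 0.542 -0.151  0.3  ]
 [ 0.529 -0.162  0.302]
 [ 0.515 -0.171  0.305]]
```

View pics/l15w.png

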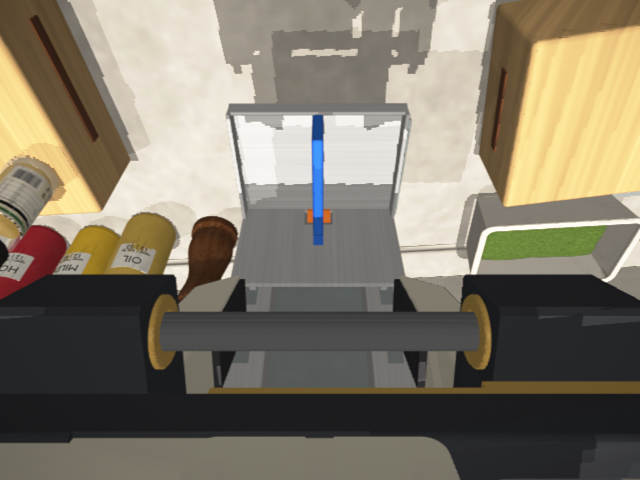

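```bash
python3 -m handwheel '[0.74,0,-0.43,-0.03,-0.33,0.06,0.3, 0.74,0,-0.43,-0.03,-0.33,0.06,0.3, 0.74,0,-0.43,-0.03,-0.33,0.06,0.3, 0.74,0,-0.43,-0.03,-0.33,0.06,0.3, 0.74,0,-0.43,-0.03,-0.33,0.06,0.3, 0.74,0,-0.43,-0.03,-0.33,0.06,0.3, 0.74,0,-0.43,-0.03,-0.33,0.06,0.3, 0,0,0,0,0,0,0.3]'
python3 - <<'E'
from h import *; from workcell import bot
np.set_printoptions(precision=3,suppress=True)
s=bot.state();R0,p0=cur(s);print(p0,s["joints"])
Rc=pose(30,-65);g=np.array([.5387,-.2213,.180]);pc=g-Rc[:,0]*.11;pc[2]+=.03
r,m=screw(R0,p0,Rc,pc,8);print(r,m[-1])
E
```

```text
time: 29.2
ee_pos: [0.5909, -0.0844, 0.2766]
tcp_rot: [-0.007, 1.049, -0.614]
force: [-0.4, 0.4, 0.2]
gripper_width: 0.0592
[ 0.591 -0.084  0.277] [ 0.594  0.081 -0.75   2.027  0.613  0.754  0.43 ]
[ 0.656 -0.002 -0.373 -0.044 -0.289  0.067] [ 0.515 -0.171  0.305]
```

```bash
python3 -m handwheel '[0.66,0,-0.37,-0.045,-0.29,0.07,0.3, 0.66,0,-0.37,-0.045,-0.29,0.07,0.3, 0.66,0,-0.37,-0.045,-0.29,0.07,0.3, 0.66,0,-0.37,-0.045,-0.29,0.07,0.3, 0.66,0,-0.37,-0.045,-0.29,0.07,0.3, 0.66,0,-0.37,-0.045,-0.29,0.07,0.3, 0.66,0,-0.37,-0.045,-0.29,0.07,0.3, 0.66,0,-0.37,-0.045,-0.29,0.07,0.3, 0,0,0,0,0,0,0.3, 0,0,0,0,0,0,0.3]'
python3 - <<'E'
from h import *; from workcell import bot,cams
import pickle
np.set_printoptions(precision=3,suppress=True)
s=bot.state();d=cams.snapshot("wrist");pickle.dump((s,d),open("w16.pkl","wb"));cv2.imwrite("pics/w16.png",d["color"][:,:,::-1])
R0,p0=cur(s);print(p0,s["joints"],R.from_matrix(pose(30,-65).T@R0).as_rotvec(degrees=True))
E
```

```text
time: 30.2
ee_pos: [0.5166, -0.1708, 0.3069]
tcp_rot: [0.008, 1.049, -1.124]
force: [0.2, 0.4, -1.0]
gripper_width: 0.0598
[ 0.517 -0.171  0.307] [ 0.608  0.04  -0.695  1.987  0.613  1.015  0.052] [-0.05   0.086  0.304]
```

View pics/w16.png

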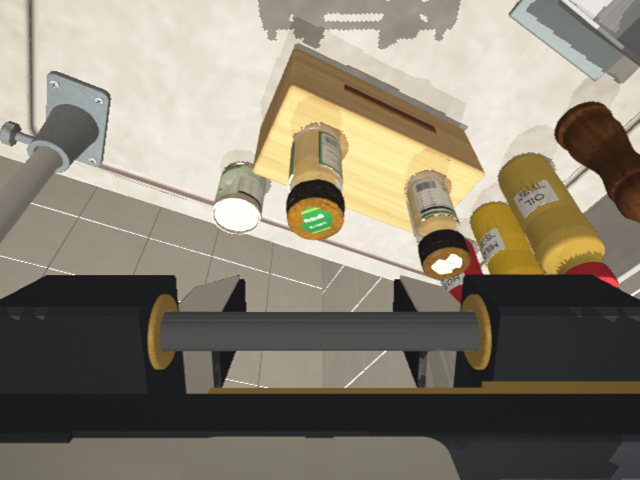

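Run:
```python
from h import *
import pickle
np.set_printoptions(precision=4,suppress=True)
s,d=pickle.load(open("w16.pkl","rb"));w=wcam(s,d)
hsv=cv2.cvtColor(d["color"],cv2.COLOR_RGB2HSV);m=cv2.inRange(hsv[190:250,280:350],(45,110,80),(85,255,255))
n,l,st,c=cv2.connectedComponentsWithStats(m);i=1+st[1:,4].argmax();print(st[i],c[i]+[280,190])
ys,xs=np.nonzero(m);(cx,cy),r=cv2.minEnclosingCircle(np.c_[xs,ys].astype(np.float32));print(cx+280,cy+190,r)
print(plane(w,(cx+280,cy+190),.205),plane(w,c[i]+[280,190],.205))
# predicted cap outline for checking
for g in([.5387,-.2213],[.5387,-.2235]):
    a=np.linspace(0,2*np.pi,73);X=np.c_[g[0]+.022*np.cos(a),g[1]+.022*np.sin(a),0*a+.205];p=proj(w,X);print(p.min(0),p.max(0))
im=d["color"][160:270,260:380,::-1];cv2.imwrite("pics/w16z.png",cv2.resize(im,None,fx=6,fy=6,interpolation=cv2.INTER_CUBIC)[:600])
```

```text
[ 21  19  32  24 427] [316.5574 220.0328]
316.20967864990234 220.5 16.173667907714844
[ 0.54   -0.2217  0.205 ] [ 0.54   -0.2212  0.205 ]
[285.1846 196.2628] [344.511  240.6361]
[284.0741 198.4735] [343.1362 242.4504]
```

View pics/w16z.png

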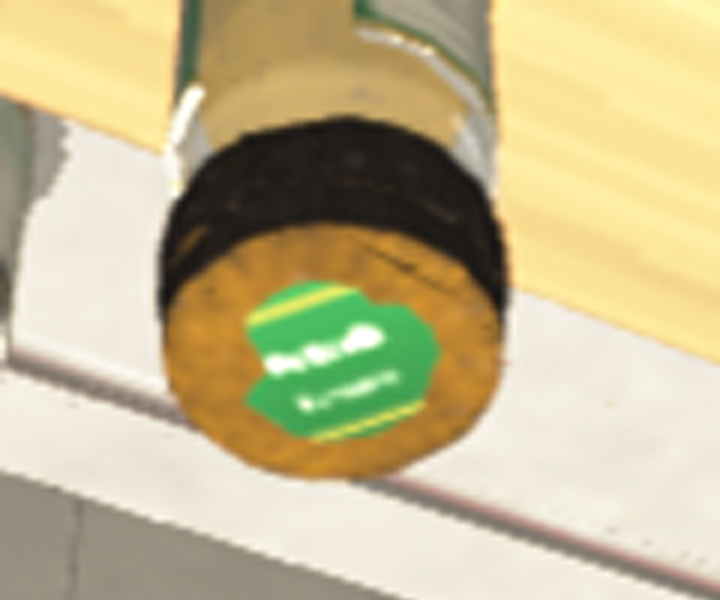

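Run:
```python
from h import *; from workcell import bot
np.set_printoptions(precision=3,suppress=True)
R0,p0=cur(bot.state())
Rc=pose(30,-65);g=np.array([.539,-.2213,.181]);pc=g-Rc[:,0]*.06
print(screw(R0,p0,Rc,pc,4)[0],pc)
print(screw(Rc,pc,Rc,g+Rc[:,0]*.019,6)[0])
```

```text
[ 0.002 -0.004 -0.015  0.384 -0.006 -0.075] [ 0.526 -0.194  0.233]
[ 0.     0.     0.     0.263 -0.    -0.   ]
```

```bash
python3 -m handwheel '[0,0,-0.015,0.384,-0.006,-0.075,0.4, 0,0,-0.015,0.384,-0.006,-0.075,0.4, 0,0,-0.015,0.384,-0.006,-0.075,0.4, 0,0,-0.015,0.384,-0.006,-0.075,0.4, 0,0,0,0,0,0,0.4, 0,0,0,0,0,0,0.4]'
python3 - <<'E'
from h import *; from workcell import bot
np.set_printoptions(precision=3,suppress=True)
R0,p0=cur(bot.state())
Rc=pose(30,-65);g=np.array([.539,-.2213,.181])
print(screw(R0,p0,Rc,g+Rc[:,0]*.019,6)[0],p0)
E
```

```text
time: 30.85
ee_pos: [0.5259, -0.1942, 0.2335]
tcp_rot: [-0.001, 1.049, -1.136]
force: [0.2, 0.6, 0.8]
gripper_width: 0.0645
[-0.001 -0.003  0.002  0.265  0.001 -0.   ] [ 0.526 -0.194  0.233]
```

```bash
python3 -m handwheel '[0,0,0,0.265,0,0,0.4, 0,0,0,0.265,0,0,0.4, 0,0,0,0.265,0,0,0.4, 0,0,0,0.265,0,0,0.4, 0,0,0,0.265,0,0,0.4, 0,0,0,0.265,0,0,0.4, 0,0,0,0,0,0,0.4, 0,0,0,0,0,0,0.4]'
python3 - <<'E'
from h import *; from workcell import bot,cams
S=cams.snapshot("side");cv2.imwrite("pics/d17.png",cv2.resize(S["color"][130:310,270:430,::-1],None,fx=3.3,fy=3.3))
d=cams.snapshot("wrist");cv2.imwrite("pics/w17.png",d["color"][:,:,::-1])
s=bot.state();print(s["ee_pos"],s["tcp_rot"],s["force"])
E
```

```text
time: 31.65
ee_pos: [0.5428, -0.2308, 0.1652]
tcp_rot: [0.001, 1.048, -1.136]
force: [0.5, 0.9, -0.1]
gripper_width: 0.0641
[ 0.54315506 -0.23056154  0.16581739] [ 0.00254734  1.04685837 -1.13428965] [ 0.44520929  0.48318431 -0.61402189]
```

View pics/d17.png

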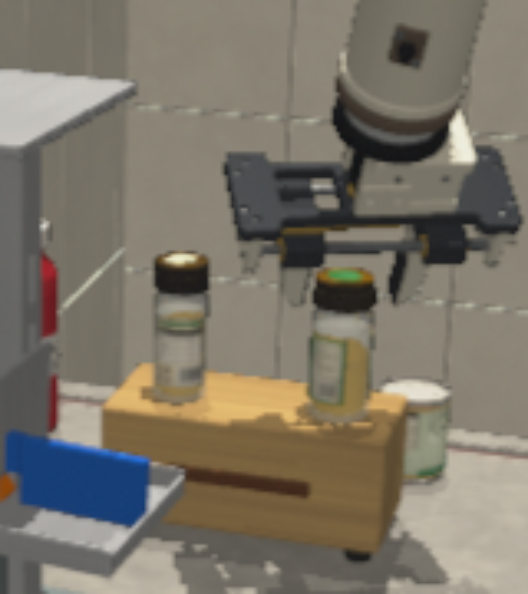

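View pics/w17.png

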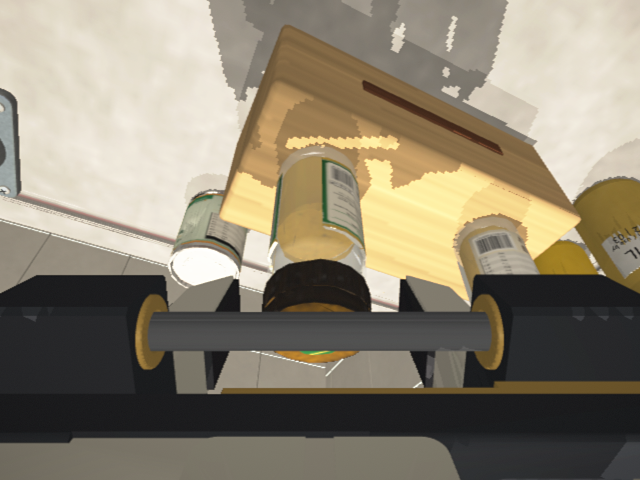

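Run:
```python
from h import *; from workcell import bot,cams
import pickle
np.set_printoptions(precision=1,suppress=True)
s=bot.state();S=pickle.load(open("l15.pkl","rb"))[2];R0,p0=cur(s)
pts=np.array([[0,0,0],[0,.032,0],[0,-.032,0],[-.019,.032,0],[-.019,-.032,0],[0,.051,0],[0,-.051,0],[-.066,0.,0],[-.066,.095,-.037],[-.066,-.095,-.037]])
print(np.c_[pts*1e3,(proj(S,p0+pts@R0.T)-[270,130])*3.3])
J=np.array([[.539,-.2213,z] for z in(.1,.18,.205)]);print((proj(S,J)-[270,130])*3.3)
d=cams.snapshot("wrist");w=wcam(s,d);print(proj(w,J),proj(w,p0+pts@R0.T))
```

```text
[[  0.    0.    0.  336.1 318.5]
 [  0.   32.    0.  292.4 319.9]
 [  0.  -32.    0.  379.6 317.1]
 [-19.   32.    0.  296.5 302.4]
 [-19.  -32.    0.  384.5 299.7]
 [  0.   51.    0.  266.3 320.7]
 [  0.  -51.    0.  405.2 316.3]
 [-66.    0.    0.  352.3 256.1]
 [-66.   95.  -37.  224.8 300.7]
 [-66.  -95.  -37.  497.4 292.3]]
[[334.4 409. ]
 [340.5 304.3]
 [342.5 270.7]]
[[317.1 176.2]
 [316.8 285.6]
 [316.7 335.5]] [[316.7 275.9]
 [384.  275.9]
 [249.4 275.9]
 [390.6 290.7]
 [242.3 290.7]
 [423.9 275.8]
 [209.4 276. ]
 [315.7 344.7]
 [631.2 233.1]
 [ -0.7 233.5]]
```

```bash
python3 -m handwheel '[0,0,0,0.07,0,-0.04,0.4, 0,0,0,0.07,0,-0.04,0.4, 0,0,0,0.068,0,-0.04,0.4, 0,0,0,0,0,0,0.4, 0,0,0,0,0,0,0.4]'
python3 - <<'E'
from h import *; from workcell import bot,cams
S=cams.snapshot("side");cv2.imwrite("pics/d18.png",cv2.resize(S["color"][180:280,330:430,::-1],None,fx=6,fy=6,interpolation=cv2.INTER_CUBIC))
S=cams.snapshot("scene");cv2.imwrite("pics/s18.png",cv2.resize(S["color"][250:410,360:520,::-1],None,fx=3.7,fy=3.7,interpolation=cv2.INTER_CUBIC))
s=bot.state();print(s["ee_pos"],s["tcp_rot"],s["force"])
E
```

```text
time: 32.3
ee_pos: [0.5424, -0.2309, 0.1527]
tcp_rot: [-0.0, 1.048, -1.137]
force: [-0.4, 0.2, -0.0]
gripper_width: 0.0646
[ 0.54258804 -0.230902    0.15298568] [ 4.05920450e-04  1.04764630e+00 -1.13675108e+00] [0.22420077 0.11670586 0.57359449]
```

View pics/d18.png

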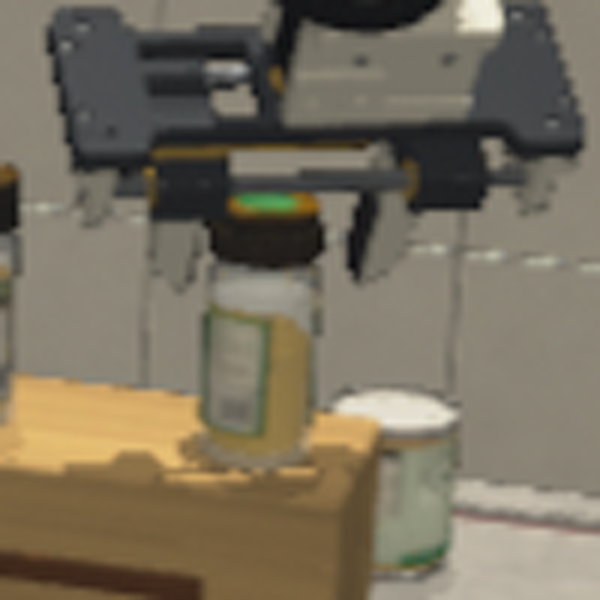

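View pics/s18.png

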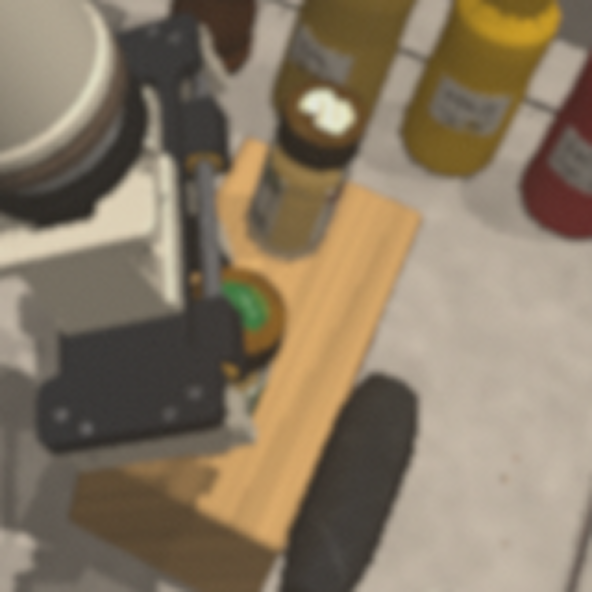

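```bash
python3 -m handwheel '[0,0,0,0,0,0,0.1, 0,0,0,0,0,0,-0.1, 0,0,0,0,0,0,-0.3, 0,0,0,0,0,0,-0.6, 0,0,0,0,0,0,-1, 0,0,0,0,0,0,-1, 0,0,0,0,0,0,-1]' 25
python3 -m handwheel '[0,0,0,-0.1,0,0.058,-1, 0,0,0,-0.17,0,0.1,-1, 0,0,0,-0.35,0,0.2,-1, 0,0,0,-0.35,0,0.2,-1, 0,0,0,-0.35,0,0.2,-1, 0,0,0,0,0,0,-1]'
python3 - <<'E'
from h import *; from workcell import bot,cams
S=cams.snapshot("side");cv2.imwrite("pics/d19.png",cv2.resize(S["color"][130:280,310:440,::-1],None,fx=4,fy=4,interpolation=cv2.INTER_CUBIC))
d=cams.snapshot("wrist");cv2.imwrite("pics/w19.png",d["color"][:,:,::-1])
s=bot.state();print(s["ee_pos"],s["tcp_rot"],s["force"],s["joints"])
E
```

```text
time: 33.1
ee_pos: [0.5425, -0.231, 0.1531]
tcp_rot: [0.0, 1.047, -1.137]
force: [0.7, 0.4, 0.7]
gripper_width: 0.0426
time: 33.7
ee_pos: [0.5446, -0.2309, 0.233]
tcp_rot: [0.009, 1.044, -1.129]
force: [0.4, 0.1, 0.2]
gripper_width: 0.0426
[ 0.54248468 -0.23094003  0.22962267] [ 0.00203566  1.04674549 -1.13593884] [-0.01218769  0.3462727  -1.42460559] [ 0.63454161  0.20634216 -0.64410128  2.01948436  0.8056003   0.88184944
 -0.05846932]
```

View pics/d19.png

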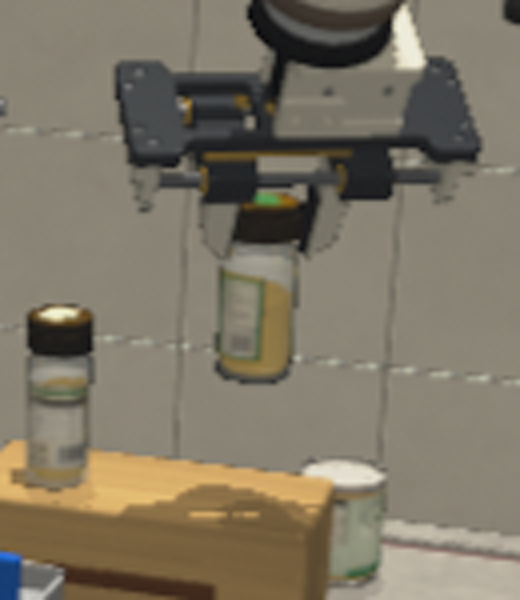

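View pics/w19.png

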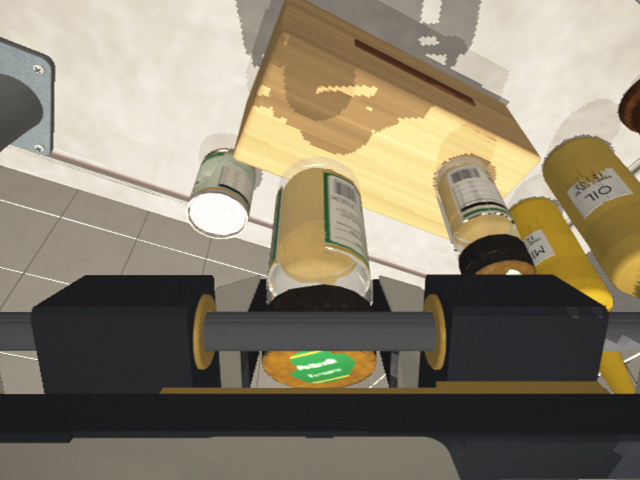

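```bash
cat >> h.py <<'E'
def place(dx,dy,dz): return pose(30,DY),DOCK+RZ(DY)@np.array([-.050+.0103+dx,-.033+dy,.004+.0531+dz])
E
python3 - <<'E'
from h import *; from workcell import bot
np.set_printoptions(precision=3,suppress=True)
R0,p0=cur(bot.state())
Rc,pc=place(-.10,0,.05);r,m=screw(R0,p0,Rc,pc,14);print(p0,r,m[::3],pc)
E
```

```text
[ 0.542 -0.231  0.23 ] [-0.749  0.001  0.432 -0.074  0.299 -0.164] [[ 0.552 -0.217  0.229]
 [ 0.575 -0.169  0.226]
 [ 0.586 -0.119  0.223]
 [ 0.586 -0.066  0.221]
 [ 0.574 -0.016  0.218]] [0.567 0.001 0.217]
```

```bash
python3 -m handwheel '[-0.75,0,0.43,-0.075,0.3,-0.165,-1, -0.75,0,0.43,-0.075,0.3,-0.165,-1, -0.75,0,0.43,-0.075,0.3,-0.165,-1, -0.75,0,0.43,-0.075,0.3,-0.165,-1, -0.75,0,0.43,-0.075,0.3,-0.165,-1, -0.75,0,0.43,-0.075,0.3,-0.165,-1, -0.75,0,0.43,-0.075,0.3,-0.165,-1, 0,0,0,0,0,0,-1]'
python3 - <<'E'
from h import *; from workcell import bot
np.set_printoptions(precision=3,suppress=True)
s=bot.state();R0,p0=cur(s)
Rc,pc=place(-.10,0,.05);r,m=screw(R0,p0,Rc,pc,8);print(p0,r,s["joints"],s["gripper_width"])
E
```

```text
time: 34.6
ee_pos: [0.585, -0.1164, 0.2213]
tcp_rot: [-0.004, 1.05, -0.61]
force: [-1.0, 0.6, -1.3]
gripper_width: 0.0427
[ 0.585 -0.116  0.221] [-0.65  -0.005  0.377 -0.066  0.258 -0.136] [ 0.661  0.154 -0.765  2.106  0.762  0.643  0.33 ] 0.042710755534668875
```

```bash
python3 -m handwheel '[-0.65,0,0.38,-0.066,0.26,-0.136,-1, -0.65,0,0.38,-0.066,0.26,-0.136,-1, -0.65,0,0.38,-0.066,0.26,-0.136,-1, -0.65,0,0.38,-0.066,0.26,-0.136,-1, -0.65,0,0.38,-0.066,0.26,-0.136,-1, -0.65,0,0.38,-0.066,0.26,-0.136,-1, -0.65,0,0.38,-0.066,0.26,-0.136,-1, -0.65,0,0.38,-0.066,0.26,-0.136,-1, 0,0,0,0,0,0,-1, 0,0,0,0,0,0,-1]'
python3 look.py 20
python3 - <<'E'
from h import *
import pickle
np.set_printoptions(precision=3,suppress=True)
s,d,S,Q=pickle.load(open("l20.pkl","rb"));R0,p0=cur(s);cv2.imwrite("pics/l20w.png",d["color"][:,:,::-1])
cv2.imwrite("pics/l20d.png",cv2.resize(S["color"][150:310,240:400,::-1],None,fx=3.7,fy=3.7,interpolation=cv2.INTER_CUBIC))
Rc,pc=place(-.10,0,.05);print(RZ(-DY)@(p0-pc),R.from_matrix(Rc.T@R0).as_rotvec(degrees=True),s["joints"])
Rd,pd=place(-.0,0,.035);print(screw(R0,p0,Rd,pd,8)[0])
E
```

```text
time: 35.6
ee_pos: [0.5685, -0.0015, 0.2182]
tcp_rot: [0.004, 1.049, -0.084]
force: [-0.4, 0.0, -0.3]
gripper_width: 0.0429
[ 0.001 -0.002  0.001] [ 0.321  0.091 -0.046] [ 0.828  0.048 -0.946  2.211  0.343  0.409  1.094]
[-0.008 -0.002  0.001  0.158  0.006  0.193]
```

View pics/l20w.png

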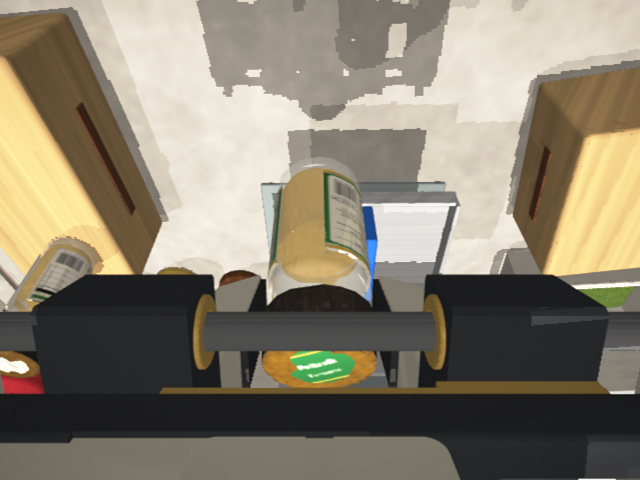

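View pics/l20d.png

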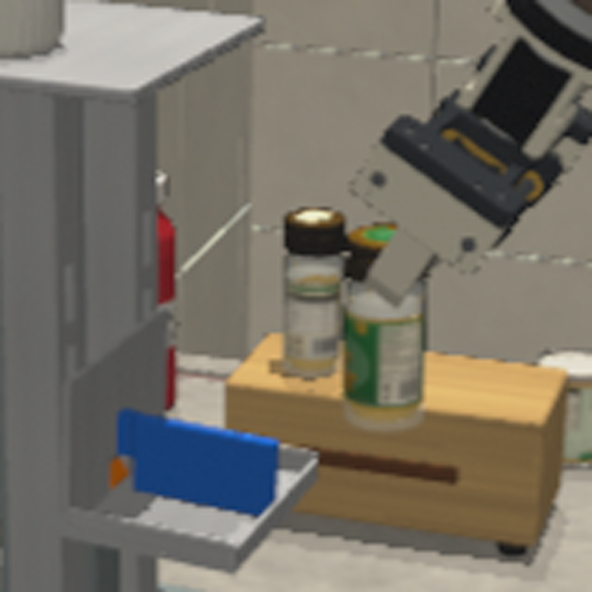

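```bash
python3 -m handwheel '[-0.01,0,0,0.158,0.006,0.193,-1, -0.01,0,0,0.158,0.006,0.193,-1, -0.01,0,0,0.158,0.006,0.193,-1, -0.01,0,0,0.158,0.006,0.193,-1, -0.01,0,0,0.158,0.006,0.193,-1, -0.01,0,0,0.158,0.006,0.193,-1, 0,0,0,0.158,0.006,0.193,-1, 0,0,0,0.158,0.006,0.193,-1, 0,0,0,0,0,0,-1, 0,0,0,0,0,0,-1]'
python3 look.py 21
python3 - <<'E'
from h import *
import pickle
np.set_printoptions(precision=4,suppress=True)
s,d,S,Q=pickle.load(open("l21.pkl","rb"));R0,p0=cur(s);cv2.imwrite("pics/l21w.png",d["color"][:,:,::-1])
cv2.imwrite("pics/l21d.png",cv2.resize(S["color"][150:310,220:380,::-1],None,fx=3.7,fy=3.7,interpolation=cv2.INTER_CUBIC))
Rc,pc=place(0,0,0);print(RZ(-DY)@(p0-pc),R.from_matrix(Rc.T@R0).as_rotvec(degrees=True),s["joints"],s["force"])
E
```

```text
time: 36.75
ee_pos: [0.667, -0.0056, 0.2021]
tcp_rot: [-0.0, 1.048, -0.079]
force: [-0.1, 0.1, -0.3]
gripper_width: 0.0425
[-0.0001  0.0021  0.035 ] [-0.1607  0.0694  0.0826] [ 0.6196  0.3001 -0.8035  2.0236  0.7121  0.4777  0.817 ] [-0.087   0.0565 -0.3298]
```

View pics/l21w.png

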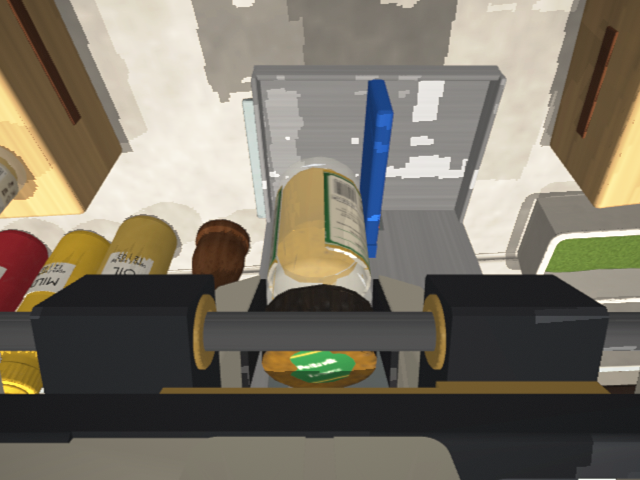

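View pics/l21d.png

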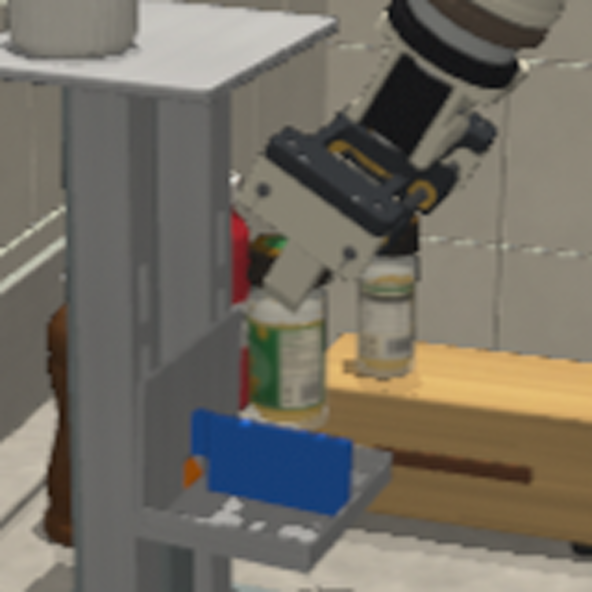

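```bash
python3 -m handwheel '[0,0,0,0,-0.05,0,-1, 0,0,0,0.13,0,-0.075,-1, 0,0,0,0.13,0,-0.075,-1, 0,0,0,0.13,0,-0.075,-1, 0,0,0,0.07,0,-0.04,-1, 0,0,0,0,0,0,-1, 0,0,0,0,0,0,-1]'
python3 - <<'E'
from h import *; from workcell import bot,cams
np.set_printoptions(precision=4,suppress=True)
s=bot.state();R0,p0=cur(s)
Rc,pc=place(0,0,0);print(RZ(-DY)@(p0-pc),R.from_matrix(Rc.T@R0).as_rotvec(degrees=True),s["force"])
d=cams.snapshot("wrist");cv2.imwrite("pics/w22.png",d["color"][:,:,::-1])
E
```

```text
time: 37.6
ee_pos: [0.667, -0.008, 0.1758]
tcp_rot: [-0.001, 1.048, -0.079]
force: [0.4, 0.7, -0.8]
gripper_width: 0.0426
[ 0.0001 -0.0003  0.0087] [-0.1903  0.0359  0.0845] [ 0.3593  0.6636 -0.7672]
```

View pics/w22.png

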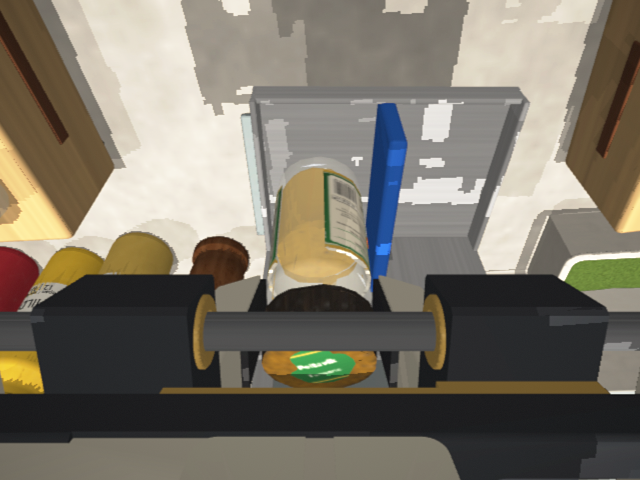

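```bash
python3 -m handwheel '[0,0,0,0.052,0,-0.03,-1, 0,0,0,0.052,0,-0.03,-1, 0,0,0,0.026,0,-0.015,-1, 0,0,0,0,0,0,-1]'; python3 -m handwheel '[0,0,0,0.014,0,-0.008,-1, 0,0,0,0,0,0,-1]'
```

```text
time: 38.05
ee_pos: [0.6667, -0.0084, 0.168]
tcp_rot: [-0.001, 1.048, -0.08]
force: [-0.2, -0.2, -1.1]
gripper_width: 0.0424
time: 38.25
ee_pos: [0.667, -0.0084, 0.1676]
tcp_rot: [-0.001, 1.048, -0.08]
force: [1.1, 0.4, -2.2]
gripper_width: 0.0425
```

```bash
python3 -m handwheel '[0,0,0,0.014,0,-0.008,-1, 0,0,0,0,0,0,-1]'; python3 -m handwheel '[0,0,0,0.014,0,-0.008,-1, 0,0,0,0,0,0,-1]'; python3 -m handwheel '[0,0,0,0.014,0,-0.008,-1, 0,0,0,0,0,0,-1]'
python3 look.py 23
python3 - <<'E'
import pickle,cv2
s,d,S,Q=pickle.load(open("l23.pkl","rb"))
cv2.imwrite("pics/l23d.png",cv2.resize(S["color"][190:310,230:350,::-1],None,fx=5,fy=5,interpolation=cv2.INTER_CUBIC))
E
```

```text
time: 38.45
ee_pos: [0.6669, -0.0084, 0.1668]
tcp_rot: [-0.001, 1.048, -0.08]
force: [0.1, -0.6, -1.5]
gripper_width: 0.0427
time: 38.65
ee_pos: [0.6673, -0.0084, 0.1664]
tcp_rot: [-0.001, 1.047, -0.08]
force: [-1.5, 0.4, 1.0]
gripper_width: 0.0425
time: 38.85
ee_pos: [0.668, -0.0083, 0.1663]
tcp_rot: [-0.001, 1.045, -0.08]
force: [-1.0, 0.5, 4.9]
gripper_width: 0.0428
```

View pics/l23d.png

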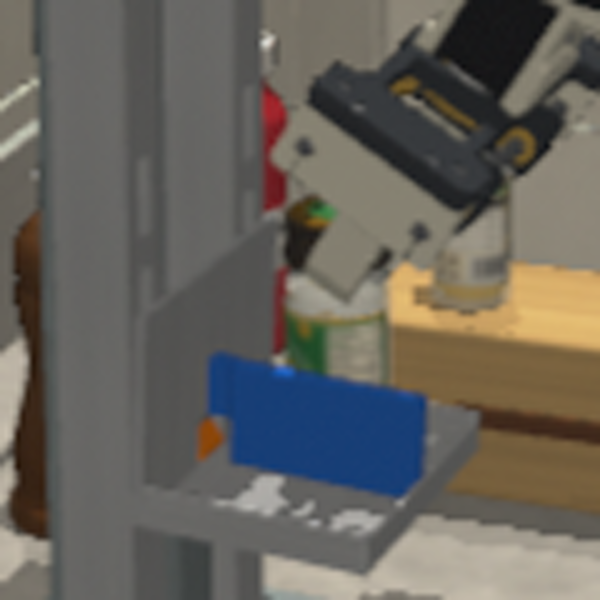

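```bash
python3 -m handwheel '[0,0,0,-0.02,0,0.0115,-1, 0,0,0,0,0,0,-0.1, 0,0,0,0,0,0,0, 0,0,0,0,0,0,0.15, 0,0,0,0,0,0,0.2, 0,0,0,0,0,0,0.2]'
python3 - <<'E'
from workcell import bot
s=bot.state();print(s["ee_pos"],s["force"],s["gripper_width"])
E
python3 -m handwheel '[0,0,0,-0.1,0,0,0.2, 0,0,0,-0.2,0,0,0.2, 0,0,0,-0.4,0,0,0.2, 0,0,0,-0.6,0,0,0.2, 0,0,0,-0.6,0,-0.3,0.2, 0,0,0,-0.6,0,-0.4,0.2, 0,0,0,-0.6,0,-0.4,0.2, 0,0,0,0,0,0,0.2, 0,0,0,0,0,0,0.2]'
python3 look.py 24
python3 - <<'E'
import pickle,cv2
s,d,S,Q=pickle.load(open("l24.pkl","rb"));print(s["force"],s["joints"])
cv2.imwrite("pics/l24d.png",S["color"][:,:,::-1]);cv2.imwrite("pics/l24w.png",d["color"][:,:,::-1])
E
```

```text
time: 39.6
ee_pos: [0.6668, -0.0084, 0.1661]
tcp_rot: [-0.001, 1.048, -0.08]
force: [0.9, -0.3, 0.1]
gripper_width: 0.055
[ 0.6668171  -0.00835424  0.1661231 ] [ 0.93561275 -0.27919252  0.13161331] 0.05497413547152582
time: 40.5
ee_pos: [0.5577, -0.0027, 0.2659]
tcp_rot: [-0.012, 1.051, -0.092]
force: [0.6, -0.3, -0.6]
gripper_width: 0.055
[ 0.58397885 -0.33167499 -0.6212409 ] [ 0.97013019 -0.10083011 -1.00820482  2.1686865  -0.021726    0.51144405
  1.44831437]
```

View pics/l24d.png

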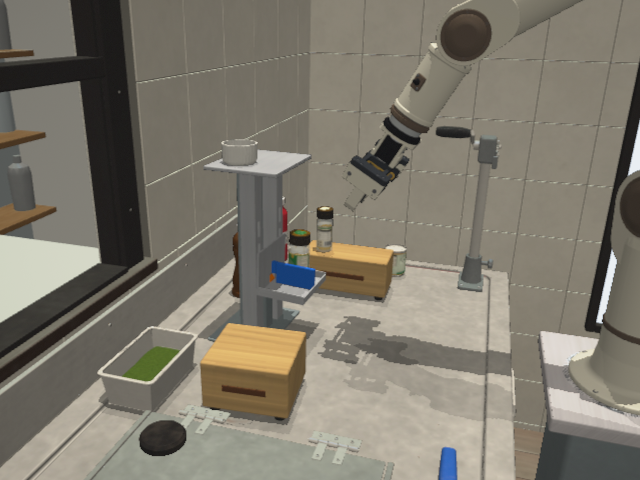

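View pics/l24w.png

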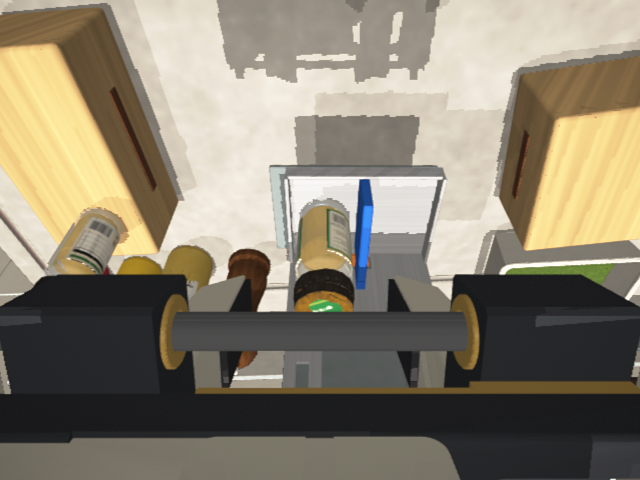

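View pics/l24s.png

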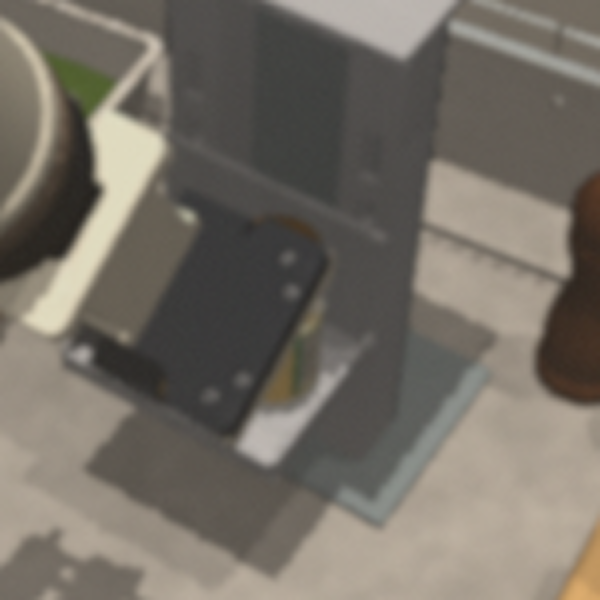

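```bash
python3 -m handwheel '[0,0,0,-0.4,0,-0.4,0.2, 0,0,0,0,0,0,0.2, 0,0,0,0,0,0,0.2, 0,0,0,0,0,0,0.2, 0,0,0,0,0,0,0.2]'
python3 - <<'E'
from h import *; from workcell import bot,cams
s=bot.state();S=cams.snapshot("side");cv2.imwrite("pics/d25.png",cv2.resize(S["color"][190:310,220:350,::-1],None,fx=5,fy=5,interpolation=cv2.INTER_CUBIC));print(s["force"],s["joint_velocities"].round(3))
E
```

```text
time: 41.15
ee_pos: [0.5307, 0.0008, 0.2721]
tcp_rot: [-0.003, 1.054, -0.083]
force: [0.3, 0.6, -0.1]
gripper_width: 0.0552
[ 0.27877496  0.5554463  -0.13628071] [ 0.005 -0.005  0.001  0.004 -0.009  0.001  0.007]
```

View pics/d25.png

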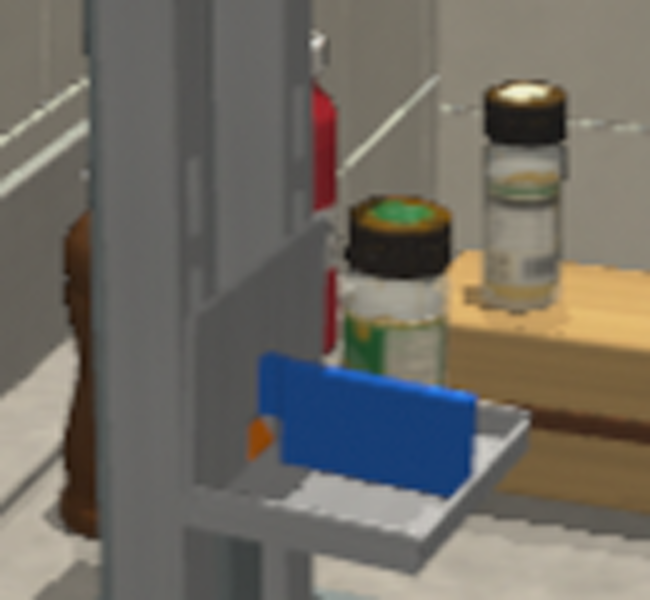

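The side crop shows the jar upright in the right-hand bay (cap at (400,235)), the latch out at (260,438), the tray level and the other jar still in place. Handing in.

```bash
python3 -c "
from workcell import bot
print(bot.hand_in())"
```

```text
the job is handed in; nothing more can be done
None
```

The tray is hung and locked, and the green-label jar stands upright in its right-hand bay (seen from the robot). I handed the job in shortly after 41 s on the robot's clock. No verdict was reported.

- **First try failed:** gripped at the suggested point, the tray pitched about 7° nose-down in the grip when the latch resisted. Contact forces reached about 33 N and 23 N. I took it back to its block, gripped the divider 25 mm further back, and tried again.
- **Locking:** the second try seated fully, and the orange latch shows out through the tray's window. A lift test stopped after about 1.8 mm at 17 N. The latch's own position can't be read, so this rests on the picture and that test.
- **Jar:** the last picture shows it upright and the tray level. The other jar is still standing where it was, and the arm is clear with about zero force on it.
- **Disagreement:** in the side pictures the fingertips looked about 19 mm shorter than the stated tool point. I gripped the jar 12 mm lower to allow for this.

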